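Hang the gauge ring on the drip rail

ROBOT

A 6-joint arm with a two-finger parallel gripper is mounted at the origin on the work surface; the furniture and walls round the work are solid. World frame = base frame: x ahead of the robot, y to its left, z up, the work surface at z = 0. Lengths are in m, angles in degrees, forces in N, time in s.
With the tool pointing down it reaches from about 0.4 to 0.825 m from the base axis. Payload 7 kg.
Tool frame: the origin (TCP) lies on the centre line of the jaws, within the pads' length; the fingertips stand 17 mm ahead of it and the grasp point (between the pads) lies 2 mm behind it; z points along the fingers, y is the direction in which the jaws open and shut (so a half turn about z gives the same grasp; the last joint's range is limited). The gripper opens to 88 mm and grips with 3 to 60 N. Pads are 19 mm wide; open, the fingers measure 130 mm over their backs; the gripper's body (78 mm by 193 mm) begins 47 mm behind the grasp point.
Start: joints at [87.439, 20.546, 0.682, 0, -70.136, -16.507], TCP at [0.221, 0.638, 0.244] pointing down, gripper open.
Joint ranges: [-176.03, 176.03], [-82.01, 121.73], [-58.28, 71.71], [-173.87, 95.51], [-174.79, -0.11], [-173.66, 173.66]. Speed limits (degrees/s): [136.94, 136.94, 172.46, 180, 180, 180].

INTERFACE

Orientations are given as [roll, pitch, yaw] about the fixed x, y, z axes, in that order (R = Rz(yaw) Ry(pitch) Rx(roll)).
In Python, from plant import telemetry, vision, close_job, recognise, silhouettes, place_of gives the robot as it stands.
- The arm moves only by the shell command python3 -m handwheel 'ROWS'. ROWS is JSON, a list that holds one entry, the list of rows, each a list of 5 numbers: the shift along the tool's x, y, z in m, then the turn about the tool's z in rad, then the closure, from 0 (fully open) to 1 (shut). In form: [[[tx, ty, tz, yaw, gripper], ...]]. A call has 1 to 20 rows; each row shifts and turns the commanded pose from where the row before left it, along the tool's axes as they then stand; what a row does not reach is not made up. A row lasts 1/12 s, in which the tool goes at most 41.7 mm and 7.16 degrees, less where a joint would pass 70% of its speed; a pose out of reach is approached as far as the arm can. A call with a gripper value outside its range is refused whole. The fingers move at their own pace and stop on an object; the grip force is fixed at half the most. Time passes only in rows, so rows that do not move let the fingers close. It gives the time, the measured TCP pose, the force and the opening at its end, in the units of the state.
- telemetry.get_obs(): the state, without advancing time (a new reading comes with each control period).
- vision.snapshot(name): name is "scene" or "top" or "wrist"; returns a dict with "color" (420x560x3 uint8, red, green, blue), "mtx" (3x3 intrinsics, pixels), "dist" ([k1, k2, p1, p2, k3] as OpenCV has them; the pictures are not rectified), "cam_to_world" (4x4, takes a point from camera to world coordinates); the wrist camera has in their place "tool_from_camera" (4x4, takes a point from camera to tool coordinates, whose origin is the TCP and whose axes are the flange's). Camera axes: x right, y down, z forward; pixel columns grow to the right and rows downward; lengths in m; the calibration is good to about 2 mm. A picture is of the moment at which its call begins: read the wrist's pose just before it. There is no depth.
- close_job(): hands the job in, once; it reports no verdict.
Trained networks look in a picture, given as the dict that the camera call returned (one of the last four; its "shot" number tells which), for a name from the list of things; names that differ only in an ending like _2 or _b are one class to them, and where a whole thing is asked for, a point or a joint stands for the part that bears it (a point fixed in the world has none). Each returns a list of dicts, best first, with "conf" (0 to 1); they miss things now and then, are a little off and sometimes report something else, mostly with a low value. They report only what shows in the picture. A call takes as long as a camera call.
- recognise(name, picture): "xy" ([column, row] in pixels, amid what is visible of it).
- silhouettes(name, picture): "region" (420x560 bool, what is visible of it) and "xy" ([column, row] in pixels, amid what is visible of it).
- place_of(name, picture): "xy" ([column, row] in pixels: a listed point, or the origin of a listed thing).
The state is a dict: "clock": time; "joint_pos": joint angles; "qvel": joint speeds; "tau": joint torques, N m; "tool_pos": TCP position; "orientation": TCP orientation; "force": force on the tool from outside, world axes, zero at the start; "moment": the same for the moment, N m; "opening": finger opening in m.
Only numpy, scipy, OpenCV 4.12 (cv2) and the standard library are available. Lean on these libraries where they do the work, as an engineer would, in place of code of your own. Each camera call takes 0.05 s, during which the arm holds its last target.

TASK

Take the twisted S-hook off its T-shaped parking stand, hook its upper curl over the drip rail and let it go so that it hangs there by itself. Then lift the heavy steel ring out of its cradle and hang it from the lower curl of the hook, and leave both hanging freely and still. Do not drop the hook or the ring, and do not knock the things lying about.

Things in the scene. Friction and masses are not known exactly. Their poses are not given: they have to be found in the camera images.
- s_hook: Steel S-hook of 7 mm wire, twisted 90 degrees, 199 mm long, about 90 g, with a grey grip sleeve on its stem (14 mm along x, 10 along y, 36 along z). Origin: middle of the sleeve; z up along the stem. It starts hanging on the parking stand, sleeve upright, +x to the left and away from the robot. Hanging free it swings, turns and leans a few degrees. Below the sleeve the stem bends to y = +22 mm at z = -45 mm.
- hook_top (a point): Inside top of the hook's upper curl, (0,0,98.5) mm in s_hook; it rests on the bar. The curl lies in the x-z plane round (0,0,88), inner radius 10.5 mm, closed on the -x side (wire centre x = -14 down to z = 81, slanting in to the stem axis x = 0 at z = 55); the free tip on the +x side ends at x = 14, z = 84.5. A bar enters from the +x side below the tip (at about z = 73), then up.
- hook_curl (a point): Inside bottom of the hook's lower curl, (0,0,-86.5) mm in s_hook; the ring's bore rests here. This curl lies in the y-z plane round (0,0,-68), inner radius 18.5 mm, underside z = -93.5. Its stem side is at +y; the free tip is at -y (wire at y = -23.5, top of tip z = -61.5), so the curl is open to -y and upwards; there is no wire over it for y < 5 below z = -32.
- rail_stand: Fixed stand of the drip rail; origin on the worktop under the rail's middle, y along the rail, z up, +x to its left and away from the robot. Base plate from x = 10 to 100 mm, 250 mm wide, 10 mm high; two posts 353 mm tall at x = 65 mm, y = -105 and +105 mm, behind the rail.
- rail_mid (a point): Middle of the drip rail, on its axis: a level round steel bar, 13 mm diameter, along y of rail_stand, free from y = -92 to +92 mm, held at each end by an arm running back (+x) to the posts. Clamped at some height, axis 285 to 320 mm above the worktop; friction (90 N) holds it there.
- hook_stand: Fixed T-shaped parking stand; origin on the worktop under the middle of its bar. Bar of 13 mm diameter along the stand's y, from -55 to +55 mm, axis 205 mm high; one arm at y = 0 runs back (+x) to a post at x = 65 mm. The hook hangs on the -y half, 28 to 42 mm from the middle.
- ring_cradle: Fixed cradle 100 x 50 mm that holds the ring on edge; origin on the worktop under its middle. Two cross rods, and two cheek plates (x from -22 to 22 mm, up to 39 mm high, outer faces at y = +-15 mm) beside the ring; outside x = +-22 mm the ring's faces are free. Ring centre 51 mm above the worktop.
- ring: Steel ring (setting ring gauge), outer diameter 86 mm, bore 46 mm (clear width at least 42 mm), 18 mm thick, about 0.32 kg; it stands on edge in the cradle with its axis along the cradle's y. Origin: centre of one face; z is the ring's axis, the other face at z = 18 mm.
- ring_center (a point): Centre of the ring, in the middle of its thickness.
- marker: Bystander: loose marker pen, 136 mm long, 15 mm thick, lying; not to be knocked. Two bushings, a brush, a micrometer, a tape roll, an oil can, a bin and castings are fixed in place.

How it is judged:
By the outcome, as a careful person would: the job done as asked, in the order asked, and still so for the second after the job is handed in, with the robot touching nothing.
It also fails if it takes over 72 s, if anything falls off the work surface, if the arm or the gripper's body presses on something with over 40 N, if the wrist force passes 120 N, or if a joint passes its speed limit or range.

## Working session

There is one attempt and no reset: what is moved stays moved. The work goes in short steps, Python scripts to look and compute and a shell command to move; the robot and the scene stay as the last step left them, time stands still between calls to the robot, and variables do not carry over. Pictures are saved under pics/ and viewed, and the job is handed in when it is done.

```bash
ls -la; mkdir -p pics
python3 - <<'E'
from plant import telemetry, vision
import cv2
o=telemetry.get_obs(); print(o)
for n in ["scene","top","wrist"]:
    p=vision.snapshot(n); cv2.imwrite(f"pics/{n}0.png",p["color"][:,:,::-1])
    print(n,p["mtx"].tolist(),p["dist"],p.get("cam_to_world",p.get("tool_from_camera")))
E
```

```text
total 12
drwxr-xr-x  3 agent agent 4096 Dec  7 15:28 .
drwxr-xr-x 23 root  root  4096 Dec  7 15:28 ..
drwxr-xr-x  2 agent agent 4096 Dec  7 15:28 pics
{'clock': 0.0, 'joint_pos': array([ 8.74396394e+01,  2.05918630e+01,  6.33152793e-01, -1.95775948e-02,
       -7.01367804e+01, -1.65044804e+01]), 'qvel': array([-0.06851037,  0.03265537, -0.06160063, -0.09208196, -0.02216438,
       -0.0501287 ]), 'tau': array([-1.99060883e-04, -5.82723570e+01,  2.93056583e+01,  6.99726149e+00,
        7.02795209e-03, -1.59281194e-04]), 'tool_pos': array([0.22038277, 0.63751104, 0.24261484]), 'orientation': array([ 1.79903215e+02, -9.48470810e-03, -1.90715003e+01]), 'force': array([ 0.11221909,  0.21856066, -0.28921683]), 'moment': array([ 0.00083334, -0.02276502, -0.05055954]), 'opening': 0.0875872289348313}
scene [[490.36558983604414, 0.0, 282.52413395712597], [0.0, 490.36558983604414, 210.93483898768108], [0.0, 0.0, 1.0]] [-0.11910399  0.          0.          0.          0.        ] [[ 0.84127322 -0.20294314  0.50107231 -0.09785935]
 [-0.53992869 -0.36193764  0.75991983 -0.84882507]
 [ 0.02713641 -0
[... 271 characters left out ...]
-03 -9.74520347e-01  2.24210085e-01  1.85820958e-01]
 [-9.99979925e-01 -6.26290724e-03  9.61889174e-04 -1.86615726e-02]
 [ 4.66826392e-04 -2.24211662e-01 -9.74540360e-01  1.42537996e+00]
 [ 0.00000000e+00  0.00000000e+00  0.00000000e+00  1.00000000e+00]]
wrist [[309.4497589051673, 0.0, 283.0025698870892], [0.0, 309.4497589051673, 210.51417011037242], [0.0, 0.0, 1.0]] [-0.03538443  0.          0.          0.          0.        ] [[-8.40993703e-05 -9.58175441e-01 -2.86181440e-01  7.83973273e-02]
 [ 9.99999767e-01  1.13259173e-04 -6.73074776e-04 -6.41282127e-04]
 [ 6.77336394e-04 -2.86181430e-01  9.58175209e-01 -1.41795393e-01]
 [ 0.00000000e+00  0.00000000e+00  0.00000000e+00  1.00000000e+00]]
```

View pics/scene0.png

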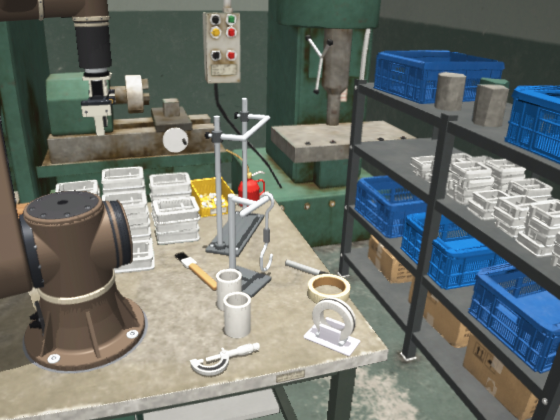

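View pics/top0.png

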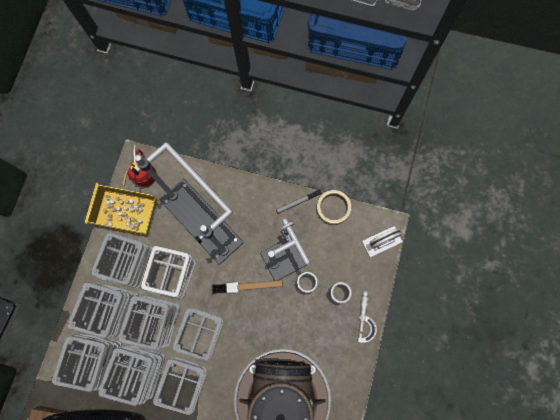

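View pics/wrist0.png

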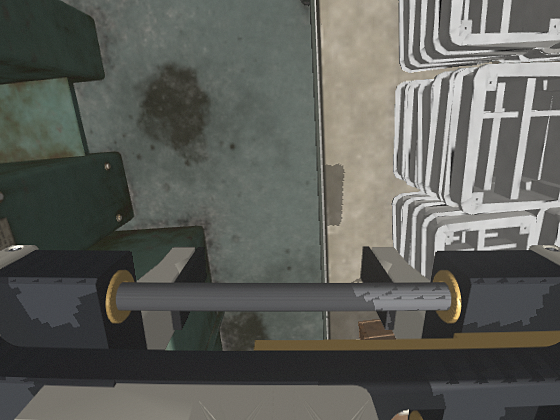

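```bash
cat > h.py <<'E'
import numpy as np, cv2
from plant import telemetry, vision, recognise, silhouettes, place_of
def ray(p,xy):
    u=cv2.undistortPoints(np.array([[xy]],float),p["mtx"],p["dist"])[0,0]
    T=p["cam_to_world"]; d=T[:3,:3]@np.array([u[0],u[1],1]); return T[:3,3],d/np.linalg.norm(d)
def tri(rs):
    A=np.zeros((3,3));b=np.zeros(3)
    for o,d in rs:
        M=np.eye(3)-np.outer(d,d);A+=M;b+=M@o
    x=np.linalg.solve(A,b); return x,[np.linalg.norm((np.eye(3)-np.outer(d,d))@(x-o)) for o,d in rs]
def atz(r,z):
    o,d=r; return o+d*(z-o[2])/d[2]
def proj(p,X):
    Tw=np.linalg.inv(p["cam_to_world"]); X=np.atleast_2d(X)
    rv=cv2.Rodrigues(Tw[:3,:3])[0]
    return cv2.projectPoints(np.array(X,float),rv,Tw[:3,3],p["mtx"],p["dist"])[0][:,0]
def withT(p,o):
    # wrist cam -> world
    from scipy.spatial.transform import Rotation as R
    T=np.eye(4);T[:3,:3]=R.from_euler('xyz',o["orientation"],degrees=True).as_matrix();T[:3,3]=o["tool_pos"]
    p["cam_to_world"]=T@p["tool_from_camera"]; return p
E
python3 - <<'E'
from h import *
np.set_printoptions(precision=4,suppress=True)
S=vision.snapshot("scene");T=vision.snapshot("top")
for n in ["s_hook","hook_top","hook_curl","rail_stand","rail_mid","hook_stand","ring_cradle","ring","ring_center","marker"]:
    a=place_of(n,S);b=place_of(n,T)
    print(n,[(x["xy"],round(x["conf"],2)) for x in a[:2]],[(x["xy"],round(x["conf"],2)) for x in b[:2]])
    if a and b:
        x,r=tri([ray(S,a[0]["xy"]),ray(T,b[0]["xy"])]);print("   ",x,r, atz(ray(S,a[0]["xy"]),0),atz(ray(T,b[0]["xy"]),0))
im=S["color"][:,:,::-1]
cv2.imwrite("pics/crop1.png",cv2.resize(im[90:300,180:300],None,fx=2.8,fy=2.8,interpolation=cv2.INTER_CUBIC))
cv2.imwrite("pics/crop2.png",cv2.resize(im[0:160,0:200],None,fx=3.5,fy=3.5,interpolation=cv2.INTER_CUBIC))
cv2.imwrite("pics/crop3.png",cv2.resize(T["color"][130:290,120:420,::-1],None,fx=2.6,fy=2.6,interpolation=cv2.INTER_CUBIC))
E
```

```text
s_hook [([269.5, 235.0], 0.96)] [([285.1, 233.7], 0.67)]
    [ 0.4157 -0.007   0.1127] [np.float64(0.006971453524661949), np.float64(0.006971453524661984)] [0.5378 0.177  0.    ] [ 0.4286 -0.0025  0.    ]
hook_top [([264.2, 195.1], 0.91)] [([285.8, 233.9], 0.71), ([286.9, 223.5], 0.65)]
    [ 0.3981 -0.01    0.215 ] [np.float64(0.007359994875772197), np.float64(0.007359994875772299)] [0.6714 0.4303 0.    ] [ 0.428  -0.0045  0.    ]
hook_curl [([268.3, 266.6], 0.62), ([270.0, 235.0], 0.47)] [([287.9, 235.7], 0.39)]
    [ 0.4186 -0.0109  0.0319] [np.float64(0.0008925021329802976), np.float64(0.0008925021329801824)] [0.4474 0.0341 0.    ] [ 0.4231 -0.0103 -0.    ]
rail_stand [([257.4, 236.4], 0.93)] [([219.7, 208.5], 0.85)]
    [0.4987 0.1789 0.0046] [np.float64(0.0013052768099279942), np.float64(0.0013052768099278394)] [0.5045 0.1863 0.    ] [0.4985 0.1801 0.    ]
rail_mid [([254.6, 122.4], 0.93)] [([197.3, 176.9], 0.86), ([288.5, 222.8], 0.35)]
    [0.4971 0.1877 0.3198] [np.float64(0.0019105478069386386), np.float64(0.001910547806938679)] [1.1196 1.2802 0.    ] [0.5894 0.2463 0.    ]
[... 356 characters left out ...]
06731731028279235)] [ 0.4192 -0.2738  0.    ] [ 0.4066 -0.268   0.    ]
ring [([330.3, 318.3], 0.96)] [([383.0, 241.4], 0.52)]
    [ 0.4028 -0.263   0.052 ] [np.float64(0.002103460025348596), np.float64(0.0021034600253485537)] [ 0.4507 -0.2103  0.    ] [ 0.4091 -0.2711  0.    ]
ring_center [([332.4, 318.9], 0.68)] [([391.7, 237.5], 0.56)]
    [ 0.4044 -0.2797  0.0627] [np.float64(0.0062517381213555495), np.float64(0.006251738121355505)] [ 0.4533 -0.2143  0.    ] [ 0.4201 -0.2952  0.    ]
marker [([307.6, 273.1], 0.5)] [([300.4, 202.7], 0.66)]
    [ 0.5137 -0.0433  0.0025] [np.float64(0.0025105795083325408), np.float64(0.002510579508332462)] [ 0.5136 -0.0394  0.    ] [ 0.5166 -0.0445  0.    ]
```

View pics/crop1.png

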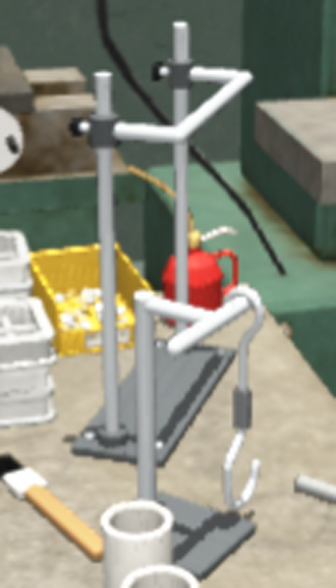

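View pics/crop2.png

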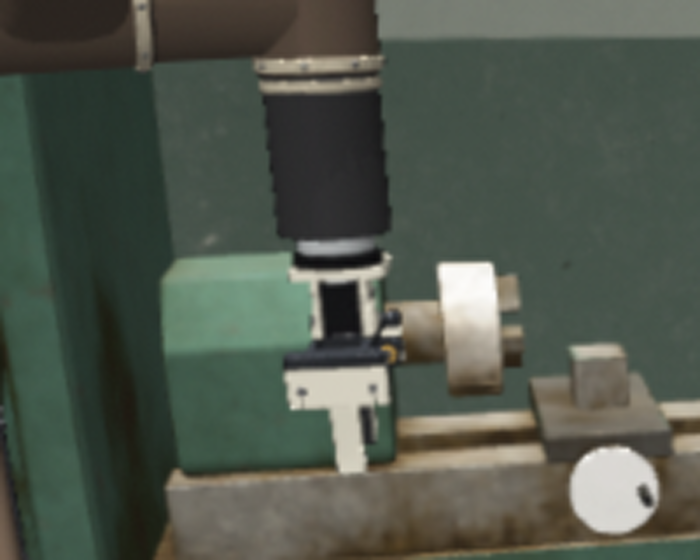

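View pics/crop3.png

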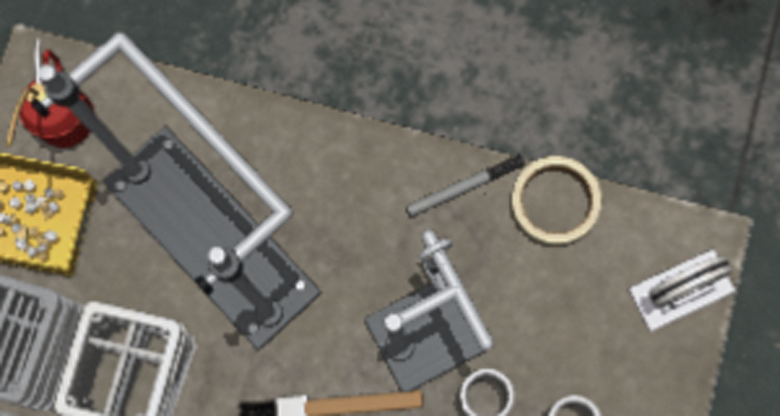

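Run:
```python
from h import *
np.set_printoptions(precision=4,suppress=True)
S=vision.snapshot("scene");T=vision.snapshot("top")
def crop(p,r0,r1,c0,c1,f,fn):
    im=cv2.resize(p["color"][r0:r1,c0:c1,::-1],None,fx=f,fy=f,interpolation=cv2.INTER_CUBIC)
    for c in range((c0+9)//10*10,c1,10):
        cv2.line(im,((c-c0)*f,0),((c-c0)*f,6 if c%50 else 14),(0,0,255),1)
        if c%20==0: cv2.putText(im,str(c),((c-c0)*f,24),0,.4,(0,0,255),1)
    for r in range((r0+9)//10*10,r1,10):
        cv2.line(im,(0,(r-r0)*f),(6,(r-r0)*f),(0,0,255),1)
        if r%20==0: cv2.putText(im,str(r),(8,(r-r0)*f+4),0,.4,(0,0,255),1)
    cv2.imwrite(fn,im)
crop(S,90,170,200,280,7,"pics/s_rail.png")
crop(S,185,300,200,280,5,"pics/s_hook.png")
crop(T,135,255,120,250,5,"pics/t_rail.png")
crop(T,200,280,250,330,7,"pics/t_hook.png")
crop(T,220,260,355,410,10,"pics/t_ring.png")
crop(S,290,360,295,365,8,"pics/s_ring.png")
# gripper axis projection
from scipy.spatial.transform import Rotation as R
o=telemetry.get_obs();Rm=R.from_euler('xyz',o["orientation"],degrees=True).as_matrix()
for z in [17,0,-2,-49,-100,-150,-200,-250,-300]:
    print(z,proj(S,o["tool_pos"]+Rm@[0,0,z/1000])[0],proj(S,o["tool_pos"]+Rm@[0.039,0,z/1000])[0])
print(Rm)
```

```text
17 [102.1274 130.9442] [115.2555 130.2859]
0 [101.515  125.4696] [114.699  124.8274]
-2 [101.443  124.8227] [114.6336 124.1824]
-49 [ 99.7558 109.4466] [113.1008 108.8516]
-100 [97.9385 92.3879] [111.4498  91.8431]
-150 [96.1762 75.2906] [109.8489  74.7957]
-200 [94.4398 57.8314] [108.2714  57.3866]
-250 [92.7368 40.021 ] [106.7241  39.6259]
-300 [91.0758 21.8736] [105.2147  21.5271]
[[ 0.9452 -0.3266 -0.    ]
 [-0.3266 -0.9452 -0.    ]
 [ 0.      0.     -1.    ]]
```

View pics/s_rail.png

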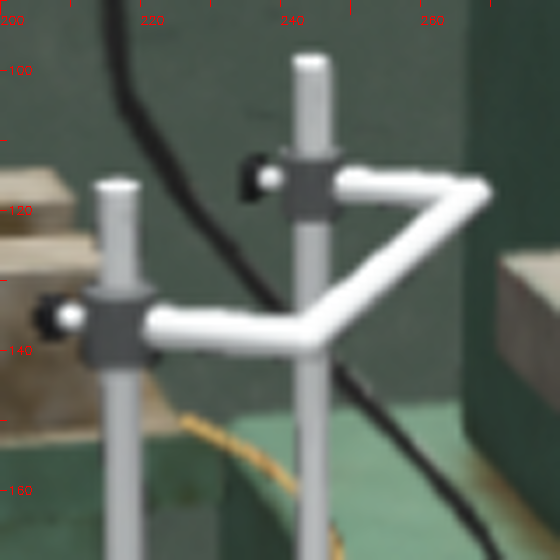

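View pics/s_hook.png

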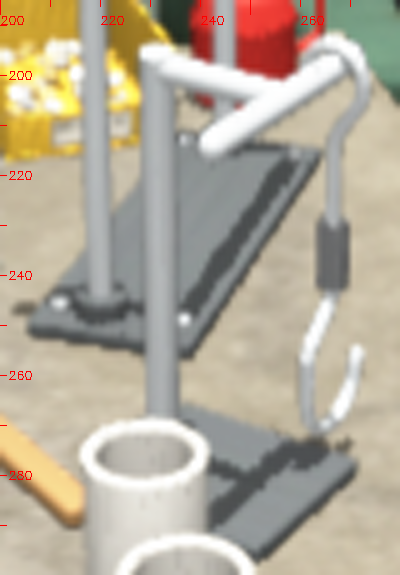

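View pics/t_rail.png

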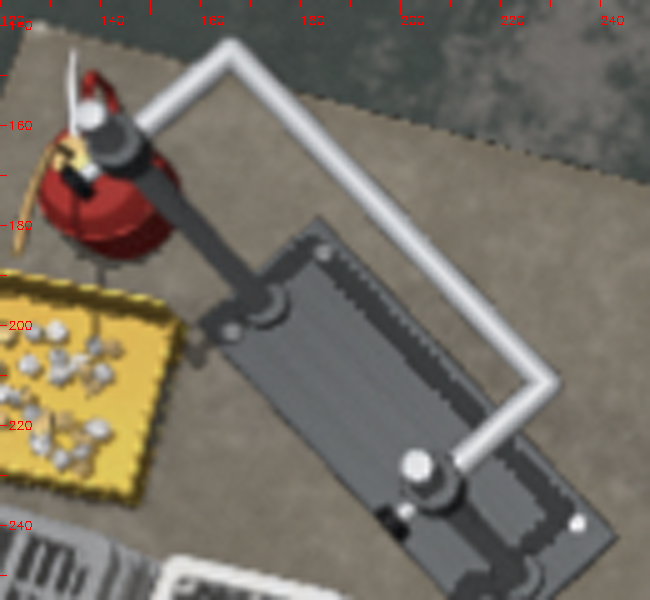

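View pics/t_hook.png

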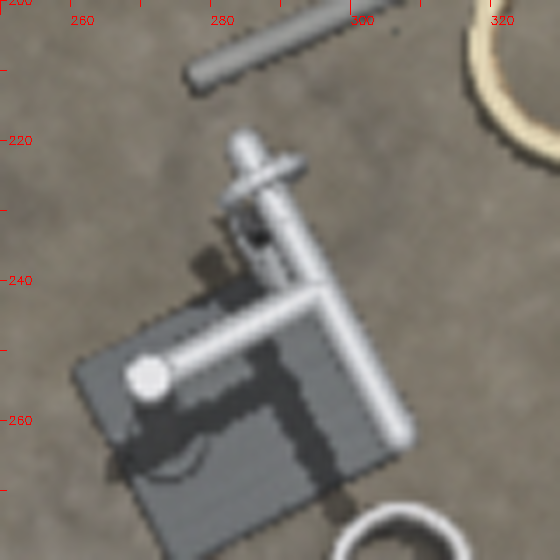

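View pics/t_ring.png

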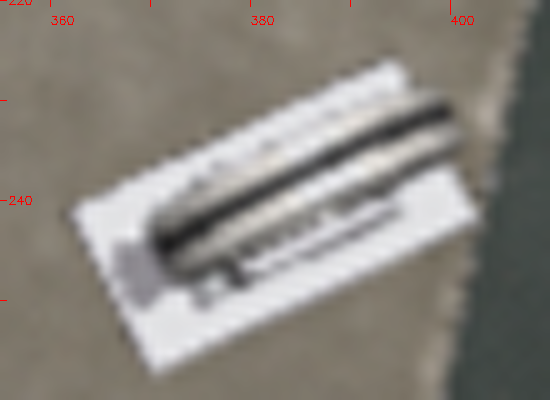

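View pics/s_ring.png

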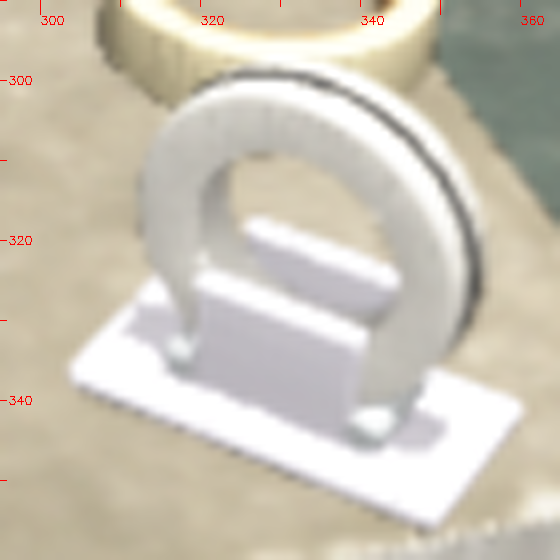

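Run:
```python
from h import *
np.set_printoptions(precision=4,suppress=True)
S=vision.snapshot("scene");T=vision.snapshot("top")
print("rail")
n=tri([ray(S,[243.6,137]),ray(T,[229,211.4])]);f=tri([ray(S,[268.6,117]),ray(T,[166.4,144.6])])
print(n,f,np.linalg.norm(n[0]-f[0]),(n[0]+f[0])/2,np.degrees(np.arctan2(*(n[0]-f[0])[[1,0]])))
for h in (.31,.315,.32,.325):
    a=atz(ray(T,[229,211.4]),h);b=atz(ray(T,[166.4,144.6]),h);print(h,np.linalg.norm(a-b),(a+b)/2,proj(S,[a,b]).round(1).tolist())
print("plate corners",[atz(ray(T,p),.01) for p in [(183,178.5),(243.5,242),(160,200)]])
print("stand")
a=atz(ray(T,[307.4,262]),.205);b=atz(ray(T,[284.6,219.2]),.205)
print(a,b,np.linalg.norm(a-b),(a+b)/2,np.degrees(np.arctan2(*(a-b)[[1,0]])),proj(S,[a,b,(a+b)/2]).tolist())
h=atz(ray(T,[287.3,225.0]),.215);print("hook top wire",h)
print("post",atz(ray(T,[271.3,254.2]),.211))
# ring/cradle
print("cradle corners top", [atz(ray(T,p),.003) for p in [(362,241),(394,226),(402.5,241),(371,257)]])
print("cradle corners scene", [atz(ray(S,p),.003) for p in [(304,337),(344.5,355.5),(355,341)]])
print("ring top mid scn/top",)
for n in ["ring_center","ring"]:
    for p in (S,T): print(n,[(q["xy"],round(q["conf"],2)) for q in place_of(n,p)])
```

```text
rail
(array([0.4247, 0.1163, 0.3096]), [np.float64(0.0004142625274643557), np.float64(0.00041426252746425623)]) (array([0.5779, 0.2604, 0.3082]), [np.float64(0.001554704105075851), np.float64(0.0015547041050759294)]) 0.21037041750992902 [0.5013 0.1884 0.3089] -136.75878613346558
0.31 0.2092793377899163 [0.5    0.1885 0.31  ] [[243.2, 136.9], [267.3, 116.5]]
0.315 0.20834118511571334 [0.4986 0.1876 0.315 ] [[242.9, 134.9], [267.1, 114.9]]
0.32 0.20740303244151045 [0.4972 0.1867 0.32  ] [[242.6, 132.9], [266.8, 113.2]]
0.325 0.20646487976730749 [0.4958 0.1858 0.325 ] [[242.3, 130.9], [266.5, 111.5]]
plate corners [array([0.5816, 0.2841, 0.01  ]), array([0.4033, 0.1105, 0.01  ]), array([0.5194, 0.3441, 0.01  ])]
stand
[ 0.3273 -0.0574  0.205 ] [ 0.4285 -0.0034  0.205 ] 0.11474870641456798 [ 0.3779 -0.0304  0.205 ] -151.9118755600325 [[242.34120348398002, 214.72435536867116], [271.17004018221303, 196.18952276315167], [257.38746481714367, 205.04750085401312]]
hook top wire [ 0.4127 -0.01    0.215 ]
post [0.3442 0.0267 0.211 ]
cradle corners top [array([ 0.4093, -0.2133,  0.003 ]), array([ 0.4517, -0.3022,  0.003 ]), array([ 0.4102, -0.3236,  0.003 ]), array([ 0.3656, -0.2366,  0.003 ])]
cradle corners scene [array([ 0.3663, -0.2349,  0.003 ]), array([ 0.4003, -0.3192,  0.003 ]), array([ 0.4448, -0.297 ,  0.003 ])]
ring top mid scn/top
ring_center [([331.6, 320.3], 0.89)]
ring_center [([387.1, 236.6], 0.59)]
ring [([330.5, 320.4], 0.56)]
ring [([388.4, 238.6], 0.65)]
```

```bash
cat >> h.py <<'E'
def rows(pts,g,o=None,step=.037,start=None):
    """pts: list of (x,y,z,yaw_deg,g); prints rows from current pose"""
    o=o or telemetry.get_obs()
    p=np.array(o["tool_pos"]) if start is None else np.array(start[:3]); yaw=o["orientation"][2] if start is None else start[3]
    for q in pts:
        d=np.array(q[:3])-p; dy=(q[3]-yaw+180)%360-180
        n=max(int(np.ceil(np.linalg.norm(d)/step)),int(np.ceil(abs(dy)/6.9)),1)
        # rows tool frame: turn after shift; rotates progressively
        out=[]
        y=yaw
        for i in range(n):
            a=np.radians(y); x=np.array([np.cos(a),np.sin(a),0]); yv=np.array([np.sin(a),-np.cos(a),0])
            out.append([round(float(d@x/n),4),round(float(d@yv/n),4),round(float(-d[2]/n),4),round(float(-np.radians(dy)/n),4),q[4]])
            y+=dy/n
        print(n,str(out).replace(" ",""))
        p=np.array(q[:3]);yaw=q[3]
E
python3 - <<'E'
from h import *
rows([(.2204,.6375,.43,-62,0),(.4216,-.0267,.43,-62,0),(.4216,-.0267,.34,-62,0)],0)
E
```

```text
7 [[0.0,0.0001,-0.0266,0.107,0],[0.0,0.0001,-0.0266,0.107,0],[0.0,0.0001,-0.0266,0.107,0],[0.0,0.0001,-0.0266,0.107,0],[0.0,0.0001,-0.0266,0.107,0],[0.0,0.0001,-0.0266,0.107,0],[0.0,0.0,-0.0266,0.107,0]]
19 [[0.0358,0.0071,-0.0,-0.0,0],[0.0358,0.0071,-0.0,-0.0,0],[0.0358,0.0071,-0.0,-0.0,0],[0.0358,0.0071,-0.0,-0.0,0],[0.0358,0.0071,-0.0,-0.0,0],[0.0358,0.0071,-0.0,-0.0,0],[0.0358,0.0071,-0.0,-0.0,0],[0.0358,0.0071,-0.0,-0.0,0],[0.0358,0.0071,-0.0,-0.0,0],[0.0358,0.0071,-0.0,-0.0,0],[0.0358,0.0071,-0.0,-0.0,0],[0.0358,0.0071,-0.0,-0.0,0],[0.0358,0.0071,-0.0,-0.0,0],[0.0358,0.0071,-0.0,-0.0,0],[0.0358,0.0071,-0.0,-0.0,0],[0.0358,0.0071,-0.0,-0.0,0],[0.0358,0.0071,-0.0,-0.0,0],[0.0358,0.0071,-0.0,-0.0,0],[0.0358,0.0071,-0.0,-0.0,0]]
3 [[0.0,0.0,0.03,-0.0,0],[0.0,0.0,0.03,-0.0,0],[0.0,0.0,0.03,-0.0,0]]
```

```bash
sed -i 's|print(n,str(out).*|print(n,"x",out[0], "(turning)" if abs(dy)>.01 else "")|' h.py
python3 -m handwheel '[[[0,0,-0.0266,0.107,0],[0,0,-0.0266,0.107,0],[0,0,-0.0266,0.107,0],[0,0,-0.0266,0.107,0],[0,0,-0.0266,0.107,0],[0,0,-0.0266,0.107,0],[0,0,-0.0266,0.107,0]]]'
```

```text
clock: 2.23
tool_pos: [0.2205, 0.6377, 0.4313]
orientation: [-180.0, 0.0, -62.3]
force: [0.1, 0.8, 0.2]
opening: 0.0877
```

```bash
python3 -m handwheel '[[[0.0358,0.0071,0,0,0],[0.0358,0.0071,0,0,0],[0.0358,0.0071,0,0,0],[0.0358,0.0071,0,0,0],[0.0358,0.0071,0,0,0],[0.0358,0.0071,0,0,0],[0.0358,0.0071,0,0,0],[0.0358,0.0071,0,0,0],[0.0358,0.0071,0,0,0],[0.0358,0.0071,0,0,0],[0.0358,0.0071,0,0,0],[0.0358,0.0071,0,0,0],[0.0358,0.0071,0,0,0],[0.0358,0.0071,0,0,0],[0.0358,0.0071,0,0,0],[0.0358,0.0071,0,0,0],[0.0358,0.0071,0,0,0],[0.0358,0.0071,0,0,0],[0.0358,0.0071,0,0,0],[0,0,0.03,0,0]]]'
python3 - <<'E'
from h import *
o=telemetry.get_obs();print(o["tool_pos"],o["orientation"],o["clock"])
W=withT(vision.snapshot("wrist"),o)
cv2.imwrite("pics/w1.png",W["color"][:,:,::-1])
for n in ["hook_top","s_hook","hook_stand","ring_center"]: print(n,[(q["xy"],round(q["conf"],2)) for q in place_of(n,W)])
print(proj(W,[[.378,-.0305,.205],[.3273,-.0574,.205],[.4285,-.0034,.205]]))
E
```

```text
clock: 3.9
tool_pos: [0.4237, -0.0311, 0.4042]
orientation: [-179.6, -0.3, -62.3]
force: [1.1, 1.3, 1.2]
opening: 0.0873
[ 0.42371577 -0.03105934  0.40419044] [-179.60017334   -0.25083522  -62.29755361] 3.9
hook_top [([287.6, 212.7], 0.94)]
s_hook [([287.6, 193.0], 0.85)]
hook_stand [([309.6, 179.1], 0.82)]
ring_center [([368.9, 27.4], 0.97), ([375.9, 27.7], 0.39)]
[[320.3598297  209.20766518]
 [370.26977768 209.10190569]
 [270.44978666 209.54170407]]
```

View pics/w1.png

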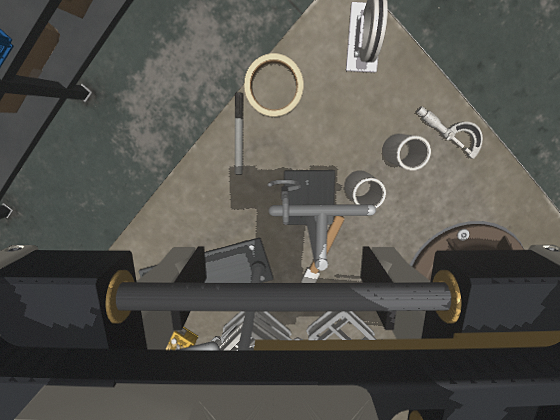

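```bash
cat >> h.py <<'E'
def crop(p,r0,r1,c0,c1,f,fn):
    im=cv2.resize(p["color"][r0:r1,c0:c1,::-1],None,fx=f,fy=f,interpolation=cv2.INTER_CUBIC)
    for c in range((c0+9)//10*10,c1,10):
        cv2.line(im,((c-c0)*f,0),((c-c0)*f,6),(0,0,255),1)
        if c%20==0: cv2.putText(im,str(c),((c-c0)*f,20),0,.4,(0,0,255),1)
    for r in range((r0+9)//10*10,r1,10):
        cv2.line(im,(0,(r-r0)*f),(6,(r-r0)*f),(0,0,255),1)
        cv2.putText(im,str(r),(8,(r-r0)*f+4),0,.4,(0,0,255),1)
    cv2.imwrite(fn,im)
E
python3 - <<'E'
from h import *
o=telemetry.get_obs();print(o["tool_pos"],o["orientation"],o["clock"])
W=withT(vision.snapshot("wrist"),o)
crop(W,160,280,255,390,5,"pics/w1h.png")
crop(W,0,80,335,400,8,"pics/w1r.png")
E
```

```text
[ 0.42115028 -0.02556027  0.40101921] [-1.79947026e+02 -4.03243274e-02 -6.19373715e+01] 4.15
```

View pics/w1h.png

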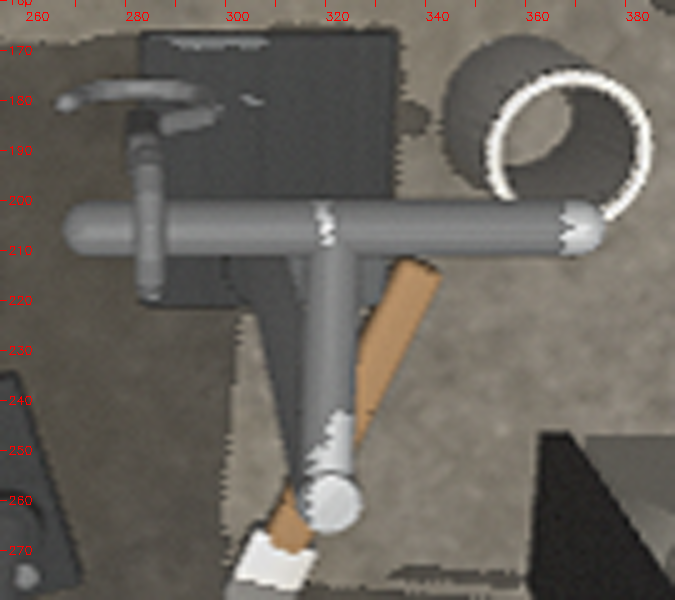

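View pics/w1r.png

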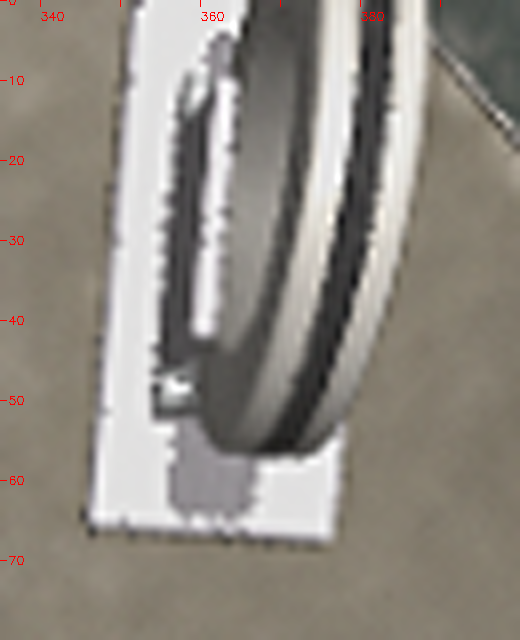

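```bash
cat >> h.py <<'E'
def toolxy(o,X):
    from scipy.spatial.transform import Rotation as R
    return R.from_euler('xyz',o["orientation"],degrees=True).as_matrix().T@(np.array(X)-o["tool_pos"])
E
python3 - <<'E'
from h import *
np.set_printoptions(precision=4,suppress=True)
o=telemetry.get_obs()
W=withT(vision.snapshot("wrist"),o)
b=atz(ray(W,[319.5,205.5]),.205);print("bar mid",b,toolxy(o,b))
for px in ([265.5,205.5],[373.5,205.5]): q=atz(ray(W,px),.205);print(q,toolxy(o,q))
h=atz(ray(W,[283,205.5]),.215);print("hook",h,toolxy(o,h))
t=atz(ray(W,[284,219]),.205);print("tip",t,toolxy(o,t))
t=atz(ray(W,[282.3,190]),.205);print("back",t,toolxy(o,t))
# scene-based check of projections
S=vision.snapshot("scene"); print(proj(S,[b,h]))
# cradle
for px in ([346.5,65.5],[377,68],[351.5,0]): print("cr",atz(ray(W,px),.003))
E
```

```text
bar mid [ 0.3781 -0.0286  0.205 ] [-0.0175  0.0402  0.1962]
[0.4321 0.0003 0.205 ] [-0.0175 -0.0211  0.1963]
[ 0.3238 -0.0577  0.205 ] [-0.0174  0.1017  0.1961]
hook [ 0.4159 -0.0116  0.215 ] [-0.0147 -0.0013  0.1863]
tip [0.406  0.0046 0.205 ] [-0.0336 -0.0001  0.1963]
back [ 0.4238 -0.0246  0.205 ] [ 0.0005 -0.0021  0.1963]
[[257.0468 204.7386]
 [268.2727 194.3113]]
cr [ 0.4085 -0.2138  0.003 ]
cr [ 0.3631 -0.2342  0.003 ]
cr [ 0.4501 -0.2982  0.003 ]
```

```bash
python3 -m handwheel '[[[0.0025,-0.0013,0.03,0,0],[0,0,0.03,0,0],[0,0,0.03,0,0],[0,0,0.03,0,0],[0,0,0.03,0,0],[0,0,0.02,0,0],[0,0,0.01,0,0],[0,0,0,0,0]]]'
python3 - <<'E'
from h import *
np.set_printoptions(precision=4,suppress=True)
o=telemetry.get_obs();print(o["tool_pos"],o["orientation"],o["clock"],o["force"])
W=withT(vision.snapshot("wrist"),o);S=vision.snapshot("scene")
cv2.imwrite("pics/w2.png",W["color"][:,:,::-1]);crop(S,150,300,200,320,5,"pics/s2.png")
E
```

```text
clock: 4.97
tool_pos: [0.4224, -0.0268, 0.2182]
orientation: [179.8, 0.0, -61.9]
force: [-0.6, -0.2, -0.5]
opening: 0.088
[ 0.4224 -0.0268  0.2182] [179.8267   0.0404 -61.8818] 4.9667 [-0.6297 -0.2195 -0.5015]
```

View pics/w2.png

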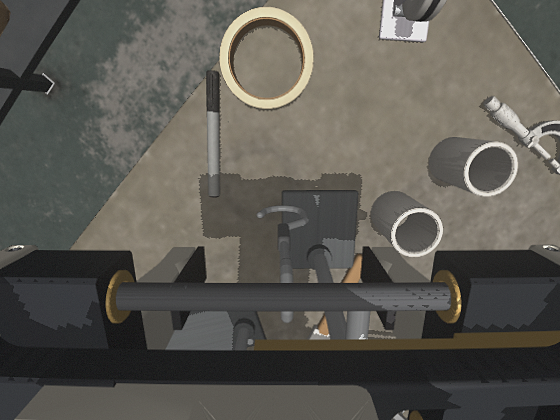

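View pics/s2.png

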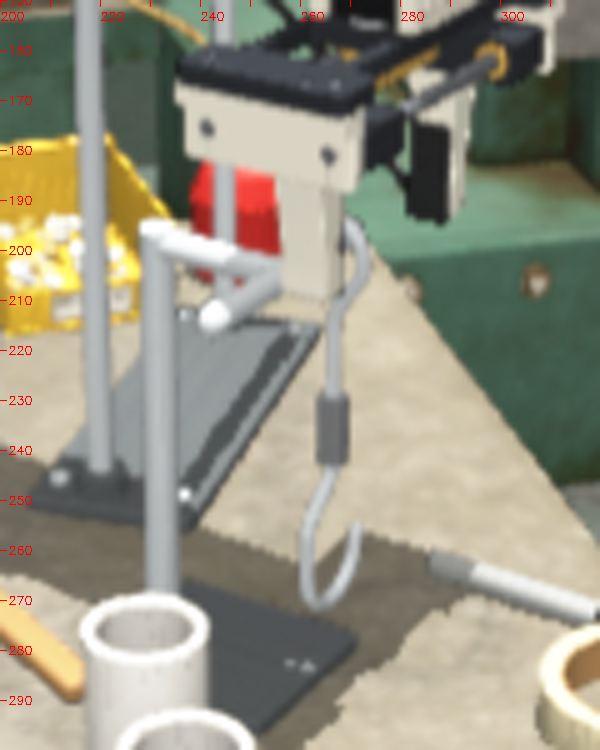

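```bash
python3 -m handwheel '[[[0,0,0.012,0,0],[0,0,0.011,0,0],[0,0,0,0,0],[0,0,0,0,1],[0,0,0,0,1],[0,0,0,0,1],[0,0,0,0,1],[0,0,0,0,1],[0,0,0,0,1],[0,0,0,0,1]]]'
```

```text
clock: 5.9
tool_pos: [0.4234, -0.0275, 0.1969]
orientation: [-180.0, -0.0, -62.0]
force: [-0.5, -0.4, 0.2]
opening: 0.0467
```

```bash
python3 -m handwheel '[[[0,0,0,0,1],[0,0,0,0,1],[0,0,0,0,1],[0,0,0,0,1],[0,0,0,0,1],[0,0,0,0,1],[0,0,0,0,1],[0,0,0,0,1],[0,0,0,0,1],[0,0,0,0,1]]]'
python3 - <<'E'
from h import *
np.set_printoptions(precision=4,suppress=True)
S=vision.snapshot("scene")
crop(S,150,300,200,320,5,"pics/s3.png")
o=telemetry.get_obs();print(o["opening"],o["force"],o["tool_pos"])
E
```

```text
clock: 6.73
tool_pos: [0.4233, -0.0275, 0.1967]
orientation: [-180.0, -0.0, -62.0]
force: [0.3, -0.3, -0.8]
opening: 0.0063
0.005951824938434077 [ 0.1685 -0.5891  0.3713] [ 0.4233 -0.0275  0.1968]
```

View pics/s3.png

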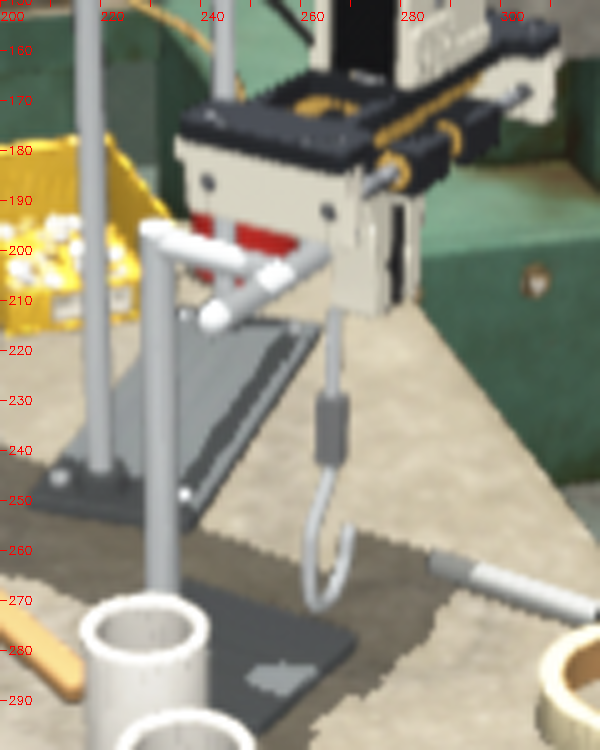

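```bash
python3 -m handwheel '[[[0,0,-0.004,0,1],[0.001,0,-0.005,0,1],[0.0015,0,-0.005,0,1],[0,0,0,0,1]]]'
python3 -m handwheel '[[[0.0025,0,-0.006,0,1],[0.002,0,-0.001,0,1],[0,0,0,0,1]]]'
python3 - <<'E'
from h import *
np.set_printoptions(precision=4,suppress=True)
S=vision.snapshot("scene")
crop(S,150,300,200,320,5,"pics/s4.png")
o=telemetry.get_obs();print(o["opening"],o["force"],o["tool_pos"])
E
```

```text
clock: 7.12
tool_pos: [0.4252, -0.0297, 0.2121]
orientation: [-179.9, -0.0, -62.0]
force: [0.5, -0.2, -1.1]
opening: 0.0065
clock: 7.37
tool_pos: [0.427, -0.0339, 0.2183]
orientation: [-179.9, -0.0, -62.0]
force: [1.0, -0.0, -1.1]
opening: 0.0065
0.006229087306930594 [ 0.8836  0.4805 -1.6107] [ 0.4267 -0.0338  0.2179]
```

View pics/s4.png

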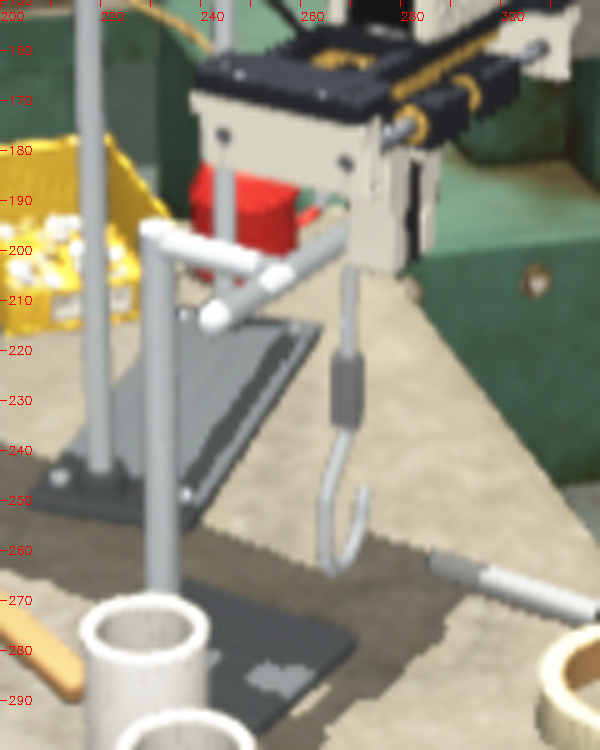

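```bash
python3 -m handwheel '[[[0.005,0,-0.001,0,1],[0.007,0,0,0,1],[0.007,0,0,0,1],[0,0,0,0,1]]]'
python3 -m handwheel '[[[0.01,0,0,0,1],[0.012,0,0,0,1],[0.012,0,-0.01,0,1],[0,0,-0.03,0,1],[0,0,-0.03,0,1],[0,0,-0.03,0,1],[0,0,-0.03,0,1],[0,0,0,0,1],[0,0,0,0,1]]]'
python3 - <<'E'
from h import *
np.set_printoptions(precision=4,suppress=True)
S=vision.snapshot("scene");T=vision.snapshot("top")
crop(S,60,210,200,330,5,"pics/s5.png");crop(T,170,290,220,350,5,"pics/t5.png")
o=telemetry.get_obs();print(o["opening"],o["force"],o["tool_pos"],o["clock"])
E
```

```text
clock: 7.75
tool_pos: [0.4361, -0.0514, 0.2186]
orientation: [180.0, -0.0, -62.0]
force: [-0.1, -0.2, -1.2]
opening: 0.0065
clock: 8.5
tool_pos: [0.4523, -0.0808, 0.3502]
orientation: [-179.8, -0.0, -62.0]
force: [0.0, -0.1, -1.7]
opening: 0.0065
0.006102914301713064 [-0.8078 -0.1924 -1.553 ] [ 0.4511 -0.0807  0.3478] 8.6
```

View pics/s5.png

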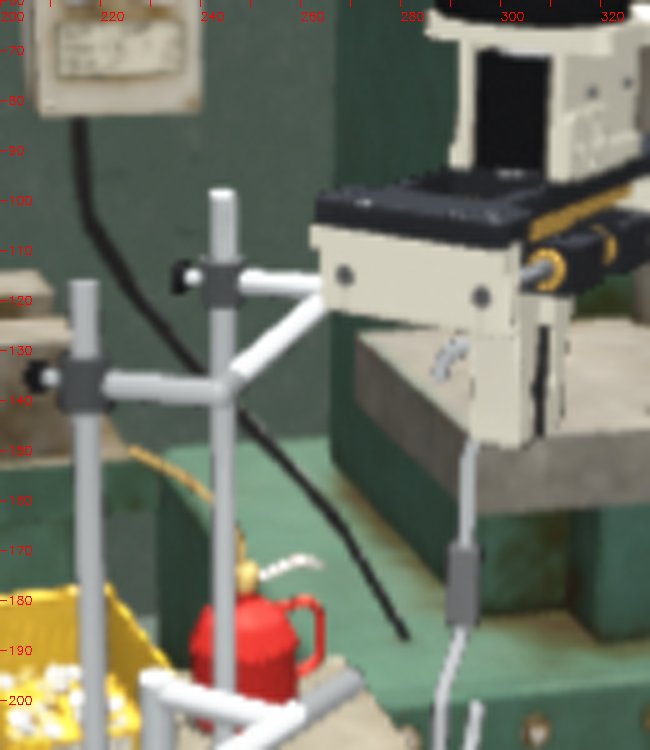

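View pics/t5.png

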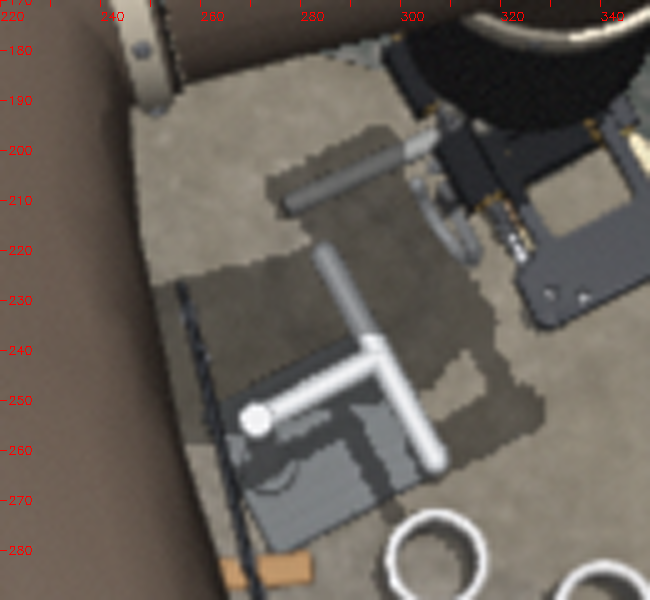

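Run:
```python
from h import *
o=telemetry.get_obs()
rows([(.451,-.0807,.40,-46,1),(.5553,.1313,.40,-46,1)],1,o)
```

```text
3 x [-0.0, 0.0, -0.0174, -0.0931, 1] (turning)
7 x [-0.0114, -0.0318, -0.0, -0.0, 1]
```

```bash
python3 -m handwheel '[[[0,0,-0.0174,-0.093,1],[0,0,-0.0174,-0.093,1],[0,0,-0.0174,-0.093,1],[-0.0114,-0.0318,0,0,1],[-0.0114,-0.0318,0,0,1],[-0.0114,-0.0318,0,0,1],[-0.0114,-0.0318,0,0,1],[-0.0114,-0.0318,0,0,1],[-0.0114,-0.0318,0,0,1],[-0.0114,-0.0318,0,0,1],[0,0,0,0,1],[0,0,0,0,1]]]'
python3 - <<'E'
from h import *
np.set_printoptions(precision=4,suppress=True)
o=telemetry.get_obs()
W=withT(vision.snapshot("wrist"),o);S=vision.snapshot("scene")
cv2.imwrite("pics/w6.png",W["color"][:,:,::-1]);crop(S,60,210,200,330,5,"pics/s6.png")
print(o["opening"],o["force"],o["tool_pos"],o["orientation"],o["clock"])
print(proj(W,[[.4247,.1163,.3095],[.5779,.2604,.3095],[.5,.1885,.3095]]))
E
```

```text
clock: 9.6
tool_pos: [0.5563, 0.1329, 0.3979]
orientation: [179.7, 0.1, -45.9]
force: [0.1, -1.5, -2.0]
opening: 0.0063
0.006348672976047869 [ 0.0755 -1.4515 -2.0446] [0.5563 0.1329 0.3979] [179.7154   0.0811 -45.8843] 9.6
[[405.9745 308.1891]
 [162.9562 305.699 ]
 [285.8813 308.4987]]
```

View pics/w6.png

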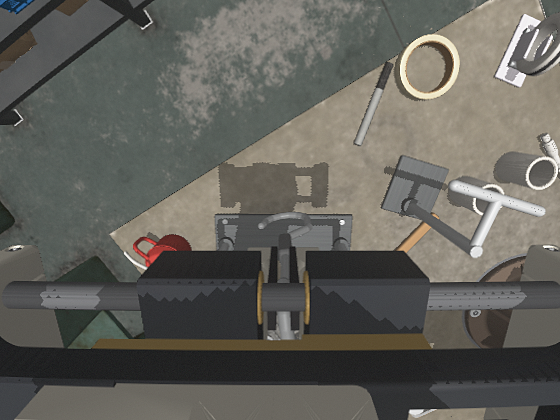

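View pics/s6.png

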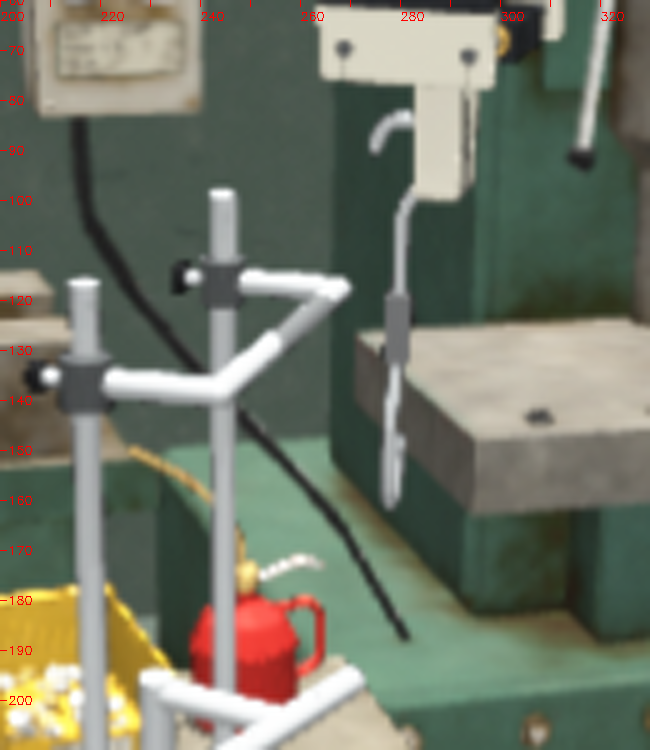

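```bash
cat >> h.py <<'E'
HX,HZ=-.0195,.0838
def hookpt(o,h):  # hook coords (m) -> world via tool pose
    from scipy.spatial.transform import Rotation as R
    Rm=R.from_euler('xyz',o["orientation"],degrees=True).as_matrix()
    # tool x = -hook x ; tool z = -hook z ; tool y = +hook y
    h=np.array(h); t=np.array([HX-h[0], h[1], HZ-h[2]])
    return o["tool_pos"]+Rm@t
E
python3 - <<'E'
from h import *
np.set_printoptions(precision=4,suppress=True)
o=telemetry.get_obs()
W=withT(vision.snapshot("wrist"),o);S=vision.snapshot("scene");T=vision.snapshot("top")
print(o["tool_pos"],o["orientation"])
for px in ([216,214],[353,214.5],[284.5,214.2]): q=atz(ray(W,px),.01);print("plate front",q,toolxy(o,q))
u=np.array([np.cos(np.radians(-46)),np.sin(np.radians(-46)),0])
q=atz(ray(W,[284.5,214.2]),.01); print("rail mid xy from wrist", q+.01*u)
for nm,h in dict(top=(0,0,.102),tipend=(.014,0,.0845),sleeve=(0,0,0),sltop=(0,0,.018),slbot=(0,0,-.018),curlbot=(0,0,-.090),tip2=(0,-.0235,-.0615)).items():
    print(nm,proj(S,hookpt(o,h))[0],hookpt(o,h))
print(proj(S,[[.5,.1885,.3095],[.4247,.1163,.3095],[.5779,.2604,.3095]]))
crop(S,75,165,235,305,8,"pics/s6b.png");crop(T,120,240,150,290,5,"pics/t6.png")
E
```

```text
[0.5559 0.1313 0.3996] [179.8501   0.0319 -45.982 ]
plate front [0.582  0.2782 0.01  ] [-0.0873 -0.1219  0.3893]
plate front [0.4036 0.1075 0.01  ] [-0.0885  0.1249  0.3899]
plate front [0.493  0.1929 0.01  ] [-0.0878  0.0014  0.3896]
rail mid xy from wrist [0.4999 0.1857 0.01  ]
top [280.9567  84.0423] [0.5424 0.1453 0.4178]
tipend [275.1022  90.9444] [0.5326 0.1554 0.4003]
sleeve [279.8333 125.6428] [0.5421 0.1452 0.3158]
sltop [280.0262 118.4753] [0.5422 0.1452 0.3338]
slbot [279.6427 132.7357] [0.5421 0.1451 0.2978]
curlbot [278.9026 160.3626] [0.5419 0.145  0.2258]
tip2 [281.3618 146.9691] [0.5589 0.1614 0.2542]
[[256.1999 126.1025]
 [243.438  137.0657]
 [268.0393 116.6389]]
```

View pics/s6b.png

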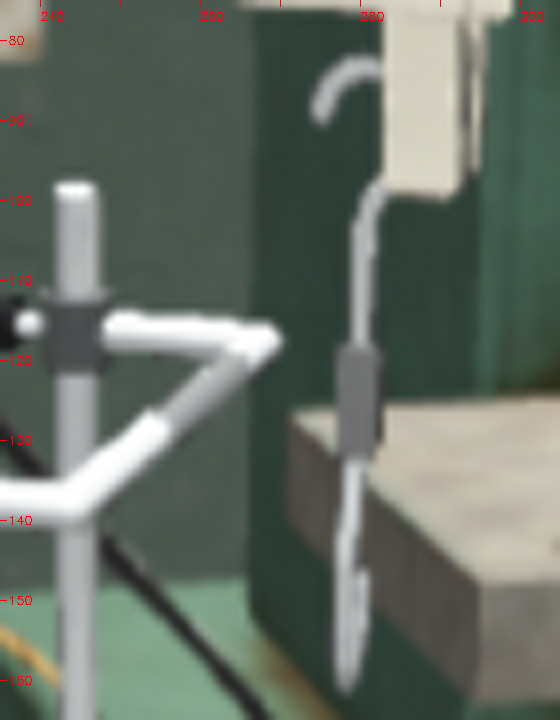

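View pics/t6.png

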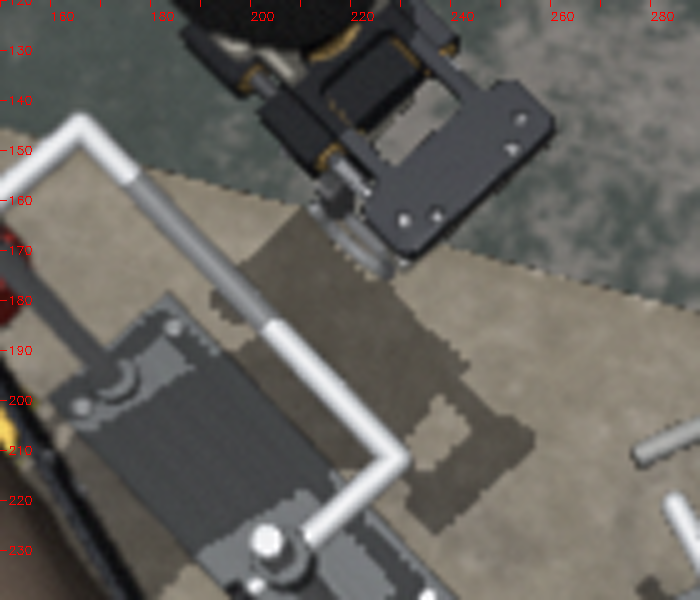

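```bash
python3 -m handwheel '[[[0,0.0014,0.025,0,1],[0,0,0.025,0,1],[0,0,0.0183,0,1],[0,0,0.008,0,1],[-0.01,0,0,0,1],[-0.01,0,0,0,1],[-0.01,0,0,0,1],[-0.0095,0,0,0,1],[0,0,0,0,1],[0,0,0,0,1]]]'
cat >> h.py <<'E'
RAIL=np.array([.500,.1871,.3095])
def barhook(o):
    t=toolxy(o,RAIL); return (HX-t[0])*1e3,(HZ-t[2])*1e3,t[1]*1e3
E
python3 - <<'E'
from h import *
np.set_printoptions(precision=4,suppress=True)
o=telemetry.get_obs()
S=vision.snapshot("scene");T=vision.snapshot("top")
print(o["force"],o["tool_pos"],o["orientation"],o["clock"],barhook(o))
crop(S,85,185,220,300,8,"pics/s7.png");crop(T,120,240,150,270,5,"pics/t7.png")
for nm,h in dict(top=(0,0,.102),tipend=(.014,0,.0845),sleeve=(0,0,0),sltop=(0,0,.018),slbot=(0,0,-.018),curlbot=(0,0,-.090)).items():
    print(nm,proj(S,hookpt(o,h))[0],proj(T,hookpt(o,h))[0])
E
```

```text
clock: 10.68
tool_pos: [0.5274, 0.1599, 0.3258]
orientation: [-179.9, -0.0, -45.9]
force: [0.8, 0.9, -0.4]
opening: 0.0064
[ 0.8088  0.912  -0.4099] [0.5274 0.1599 0.3258] [-179.8926   -0.0217  -45.8978] 10.6833 (np.float64(19.059613988207094), np.float64(67.54511768173836), np.float64(0.7695270231874085))
top [264.1174 113.1381] [201.7219 167.1584]
tipend [258.5744 119.6547] [198.2173 173.7559]
sleeve [263.6316 152.7394] [208.9033 179.8391]
sltop [263.713  145.9237] [207.7229 177.7539]
slbot [263.552  159.4814] [210.05   181.8652]
curlbot [263.2507 185.7185] [214.3275 189.4256]
```

View pics/s7.png

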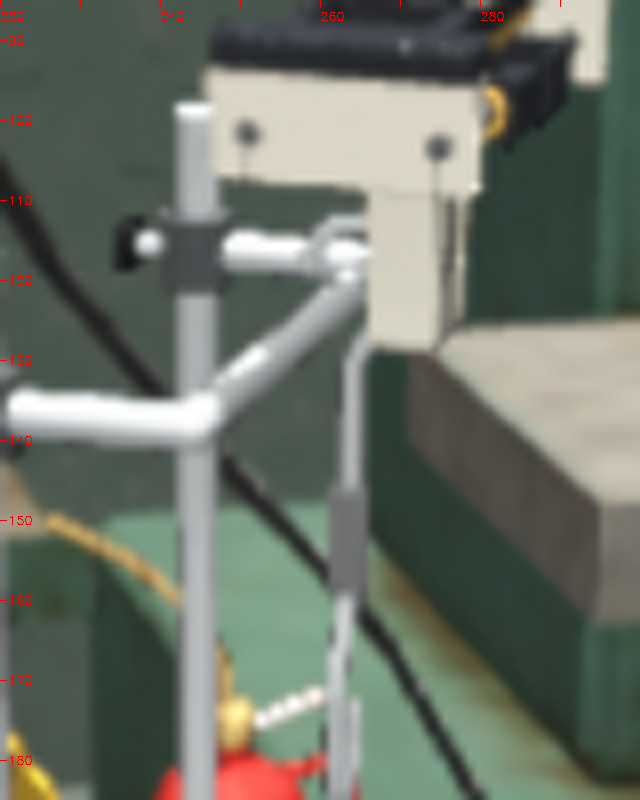

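View pics/t7.png

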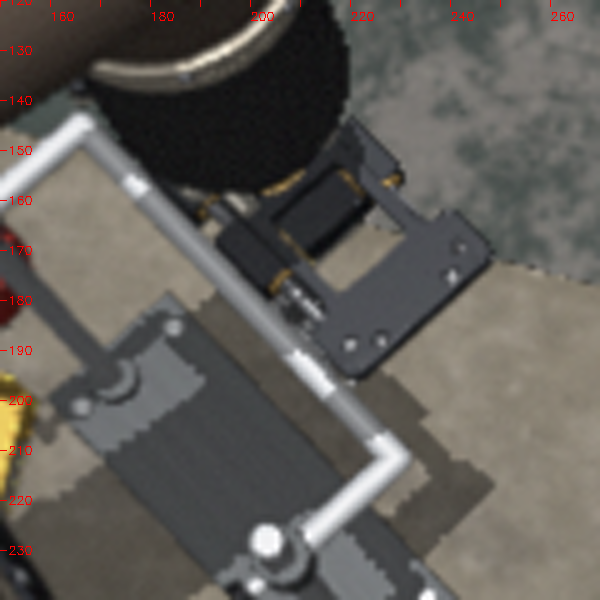

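```bash
python3 -m handwheel '[[[-0.005,0,0.001,0,1],[-0.004,0,0.001,0,1],[-0.003,0,0,0,1],[0,0,0,0,1],[0,0,0,0,1]]]'
python3 - <<'E'
from h import *
np.set_printoptions(precision=4,suppress=True)
o=telemetry.get_obs()
S=vision.snapshot("scene")
print(o["force"],o["tool_pos"],o["orientation"],o["clock"],barhook(o))
crop(S,95,145,230,290,12,"pics/s8.png")
for nm,h in dict(top=(0,0,.102),tipend=(.014,0,.0845)).items():
    print(nm,proj(S,hookpt(o,h))[0])
E
```

```text
clock: 11.2
tool_pos: [0.5193, 0.1677, 0.3227]
orientation: [180.0, -0.0, -46.0]
force: [-1.0, 0.9, -0.2]
opening: 0.0064
[-0.9518  0.8768 -0.2459] [0.5193 0.1677 0.3227] [179.9952  -0.0038 -45.9768] 11.2 (np.float64(7.8125283240387535), np.float64(70.64013913149059), np.float64(0.4098891301846995))
top [259.6677 114.0545]
tipend [254.1711 120.5488]
```

View pics/s8.png

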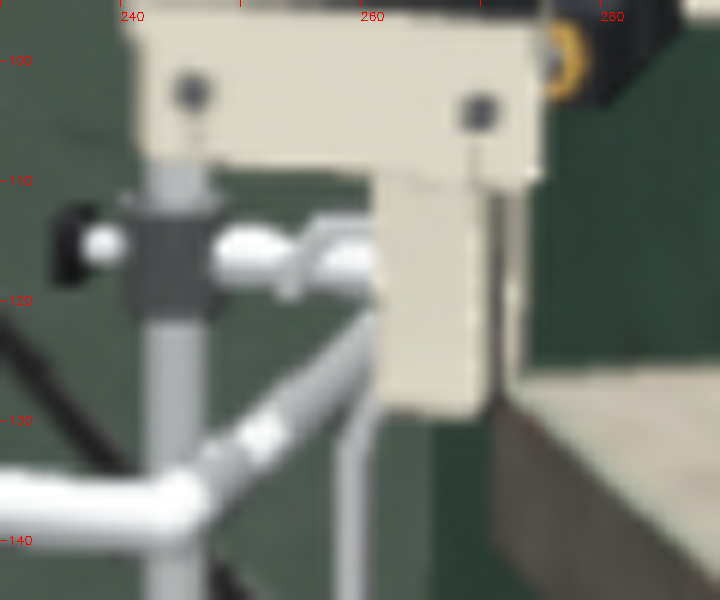

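```bash
python3 -m handwheel '[[[-0.003,0,0.003,0,1],[-0.0025,0,0.004,0,1],[0,0,0,0,1]]]'
python3 -m handwheel '[[[-0.001,0,0.004,0,1],[-0.0005,0,0.004,0,1],[0,0,0,0,1]]]'
python3 -m handwheel '[[[-0.0005,0,0.003,0,1],[0,0,0.002,0,1],[0,0,0,0,1],[0,0,0,0,1]]]'
python3 - <<'E'
from h import *
np.set_printoptions(precision=4,suppress=True)
o=telemetry.get_obs()
S=vision.snapshot("scene");T=vision.snapshot("top")
print(o["force"],o["moment"],o["tool_pos"],o["orientation"],o["clock"],barhook(o))
crop(S,95,145,230,290,12,"pics/s9.png");crop(T,120,240,150,270,5,"pics/t9.png")
for nm,h in dict(top=(0,0,.102),tipend=(.014,0,.0845)).items():
    print(nm,proj(S,hookpt(o,h))[0])
E
```

```text
clock: 11.5
tool_pos: [0.5149, 0.1717, 0.3146]
orientation: [179.9, 0.0, -46.0]
force: [-0.6, -0.6, -1.5]
opening: 0.0063
clock: 11.75
tool_pos: [0.514, 0.1726, 0.3066]
orientation: [179.9, 0.0, -46.0]
force: [-1.0, -0.7, -1.7]
opening: 0.0062
clock: 12.08
tool_pos: [0.5141, 0.173, 0.3025]
orientation: [180.0, -0.0, -46.0]
force: [-0.2, -0.8, -0.4]
opening: 0.0063
[-0.2114 -0.769  -0.4109] [ 0.0367  0.0256 -0.0263] [0.5141 0.173  0.3025] [179.9853  -0.0009 -45.9982] 12.0833 (np.float64(0.4880946112261093), np.float64(90.75078088415337), np.float64(0.35151116998732435))
top [256.7415 121.7967]
tipend [251.3098 128.1885]
```

View pics/s9.png

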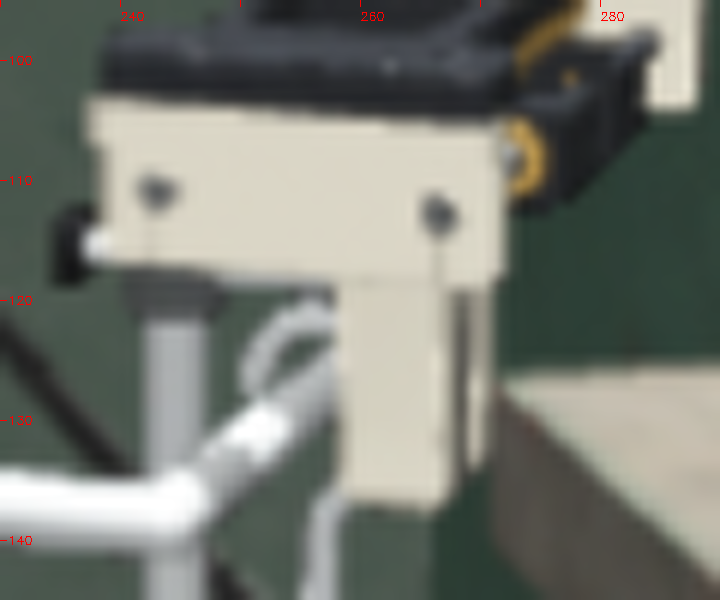

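```bash
python3 -m handwheel '[[[0,0,0.001,0,1],[0,0,0,0,1],[0,0,0,0,1]]]'
python3 -m handwheel '[[[0,0,0.001,0,1],[0,0,0,0,1],[0,0,0,0,1]]]'
python3 -m handwheel '[[[0,0,0.001,0,1],[0,0,0,0,1],[0,0,0,0,1]]]'
```

```text
clock: 12.43
tool_pos: [0.5141, 0.173, 0.3017]
orientation: [-180.0, -0.0, -46.0]
force: [-0.1, 0.1, -1.4]
opening: 0.0062
clock: 12.68
tool_pos: [0.5141, 0.173, 0.3006]
orientation: [180.0, 0.0, -46.0]
force: [0.4, -0.4, -1.1]
opening: 0.0064
clock: 12.93
tool_pos: [0.5141, 0.173, 0.2996]
orientation: [180.0, -0.0, -46.0]
force: [-0.2, -0.9, -0.8]
opening: 0.0065
```

```bash
python3 -m handwheel '[[[0,0,0.001,0,1],[0,0,0,0,1],[0,0,0,0,1]]]'
python3 -m handwheel '[[[0,0,0.001,0,1],[0,0,0,0,1],[0,0,0,0,1]]]'
python3 - <<'E'
from h import *
o=telemetry.get_obs();print(o["force"],barhook(o))
S=vision.snapshot("scene")
crop(S,95,145,230,290,12,"pics/s10.png")
E
```

```text
clock: 13.18
tool_pos: [0.5141, 0.173, 0.2986]
orientation: [180.0, 0.0, -46.0]
force: [0.6, -0.8, -2.3]
opening: 0.0061
clock: 13.43
tool_pos: [0.5141, 0.173, 0.2976]
orientation: [180.0, 0.0, -46.0]
force: [-0.1, 0.1, -1.6]
opening: 0.0062
[-0.09144866  0.05248454 -1.58283485] (np.float64(0.4362355787328569), np.float64(95.7160279298102), np.float64(0.37178402512020897))
```

View pics/s10.png

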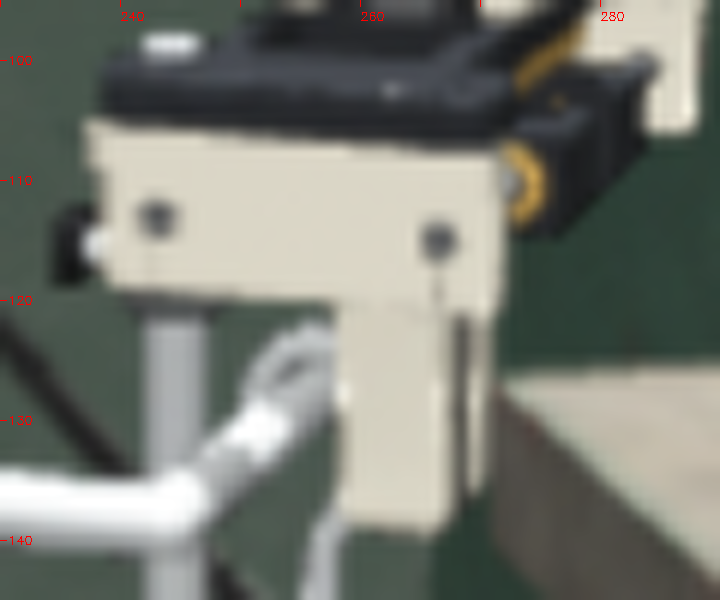

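```bash
python3 -m handwheel '[[[0,0,0.001,0,1],[0,0,0,0,1],[0,0,0,0,1]]]'
python3 -m handwheel '[[[0,0,0.001,0,1],[0,0,0,0,1],[0,0,0,0,1]]]'
python3 -m handwheel '[[[0,0,0.001,0,1],[0,0,0,0,1],[0,0,0,0,1]]]'
python3 - <<'E'
from h import *
o=telemetry.get_obs();print(o["force"],barhook(o))
S=vision.snapshot("scene")
crop(S,95,145,230,290,12,"pics/s11.png")
E
```

```text
clock: 13.73
tool_pos: [0.5142, 0.1731, 0.2968]
orientation: [-180.0, -0.0, -46.0]
force: [-0.9, -0.3, -1.3]
opening: 0.006
clock: 13.98
tool_pos: [0.5143, 0.1731, 0.2964]
orientation: [-179.9, -0.0, -46.0]
force: [-1.3, 0.1, 5.8]
opening: 0.0068
clock: 14.23
tool_pos: [0.5144, 0.1733, 0.2961]
orientation: [-179.9, -0.0, -46.0]
force: [-4.3, 0.6, 10.2]
opening: 0.0061
[-4.25358184  0.61568817 10.16253973] (np.float64(0.44704806640945627), np.float64(97.23110815448771), np.float64(0.76969119320079))
```

View pics/s11.png

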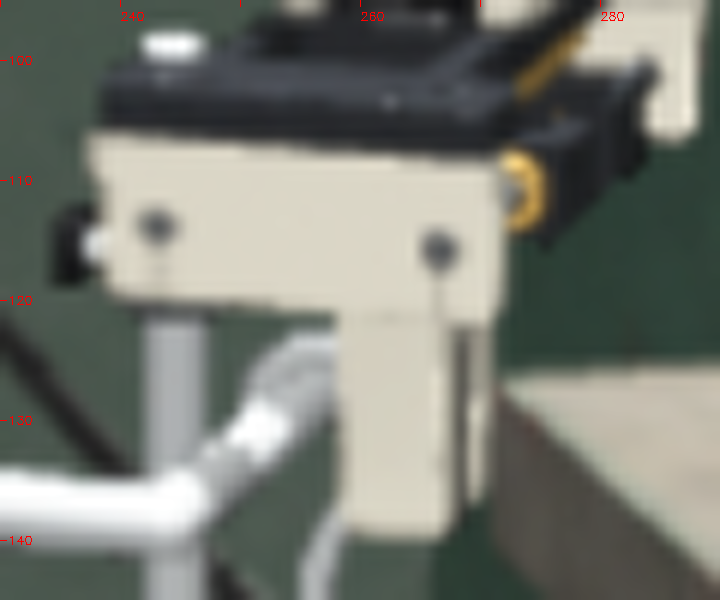

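```bash
python3 -m handwheel '[[[0,0,-0.001,0,1],[0,0,-0.0005,0,1],[0,0,0,0,1],[0,0,0,0,1]]]'
python3 -m handwheel '[[[0,0,0,0,0.85],[0,0,0,0,0.85],[0,0,0,0,0.6],[0,0,0,0,0.6],[0,0,0,0,0.3],[0,0,0,0,0],[0,0,0,0,0],[0,0,0,0,0],[0,0,0,0,0],[0,0,0,0,0],[0,0,0,0,0],[0,0,0,0,0]]]'
python3 - <<'E'
from h import *
o=telemetry.get_obs();print(o["force"],barhook(o),o["opening"])
S=vision.snapshot("scene")
crop(S,95,235,220,310,5,"pics/s12.png")
E
```

```text
clock: 14.62
tool_pos: [0.5143, 0.1732, 0.2964]
orientation: [-180.0, -0.0, -46.0]
force: [-1.2, 0.2, 4.3]
opening: 0.0062
clock: 15.62
tool_pos: [0.5141, 0.173, 0.2962]
orientation: [180.0, -0.0, -46.0]
force: [0.4, 0.7, 0.9]
opening: 0.0746
[0.44602939 0.67868059 0.93942128] (np.float64(0.43653076755855585), np.float64(97.12660387594006), np.float64(0.39121842372740173)) 0.07459810668759827
```

View pics/s12.png

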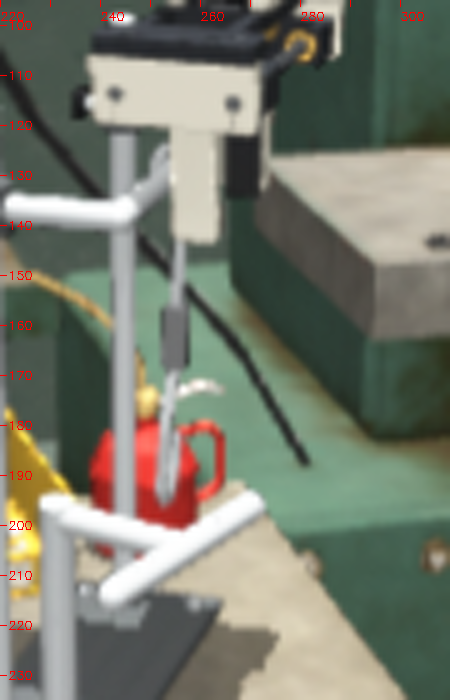

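```bash
python3 -m handwheel '[[[0.003,0,-0.01,0,0],[0,0,-0.025,0,0],[0,0,-0.035,0,0],[0,0,-0.035,0,0],[0,0,0,0,0]]]'
python3 - <<'E'
from h import *
o=telemetry.get_obs();print(o["tool_pos"],o["orientation"])
S=vision.snapshot("scene")
crop(S,95,235,220,310,5,"pics/s13.png")
p=o["tool_pos"]
rows([(p[0],p[1],.40,-64,0),(.409,-.268,.36,-64,0),(.409,-.268,.25,-64,0)],0,o)
E
```

```text
clock: 16.08
tool_pos: [0.5186, 0.1709, 0.4096]
orientation: [-179.4, -0.2, -46.0]
force: [-0.3, 0.4, 2.0]
opening: 0.0875
[0.51857143 0.17093398 0.40962235] [-179.40992692   -0.24955382  -45.98940056]
3 x [0.0, 0.0, 0.0032, 0.1048, 0] (turning)
13 x [0.0267, 0.0224, 0.0031, -0.0, 0] 
3 x [0.0, 0.0, 0.0367, -0.0, 0]
```

View pics/s13.png

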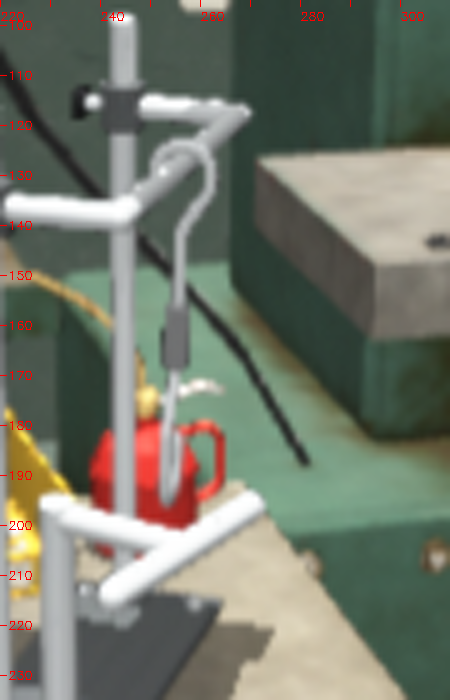

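Hook hangs on the rail (curl over bar at ~(255,128), bottom at ~(252,194)). On to the ring.

```bash
python3 -m handwheel '[[[0,0,0.003,0.105,0],[0,0,0.003,0.105,0],[0,0,0.003,0.105,0],[0.0267,0.0224,0.003,0,0],[0.0267,0.0224,0.003,0,0],[0.0267,0.0224,0.003,0,0],[0.0267,0.0224,0.003,0,0],[0.0267,0.0224,0.003,0,0],[0.0267,0.0224,0.003,0,0],[0.0267,0.0224,0.003,0,0],[0.0267,0.0224,0.003,0,0],[0.0267,0.0224,0.003,0,0],[0.0267,0.0224,0.003,0,0],[0.0267,0.0224,0.003,0,0],[0.0267,0.0224,0.003,0,0],[0.0267,0.0224,0.003,0,0],[0,0,0.033,0,0],[0,0,0.033,0,0],[0,0,0.033,0,0],[0,0,0,0,0]]]'
python3 - <<'E'
from h import *
np.set_printoptions(precision=4,suppress=True)
vision.snapshot("top")
o=telemetry.get_obs();print(o["tool_pos"],o["orientation"],o["clock"])
W=withT(vision.snapshot("wrist"),o)
crop(W,100,260,190,380,4,"pics/w14.png");cv2.imwrite("pics/w14f.png",W["color"][:,:,::-1])
for n in ["ring_center","ring"]: print(n,[(q["xy"],round(q["conf"],2)) for q in place_of(n,W)])
E
```

```text
clock: 17.8
tool_pos: [0.4026, -0.2677, 0.2482]
orientation: [179.6, 0.4, -64.2]
force: [-1.7, 0.3, -1.3]
opening: 0.0877
[ 0.4043 -0.2684  0.2519] [179.7157   0.2419 -64.087 ] 17.85
ring_center []
ring [([287.4, 183.6], 0.66)]
```

View pics/w14.png

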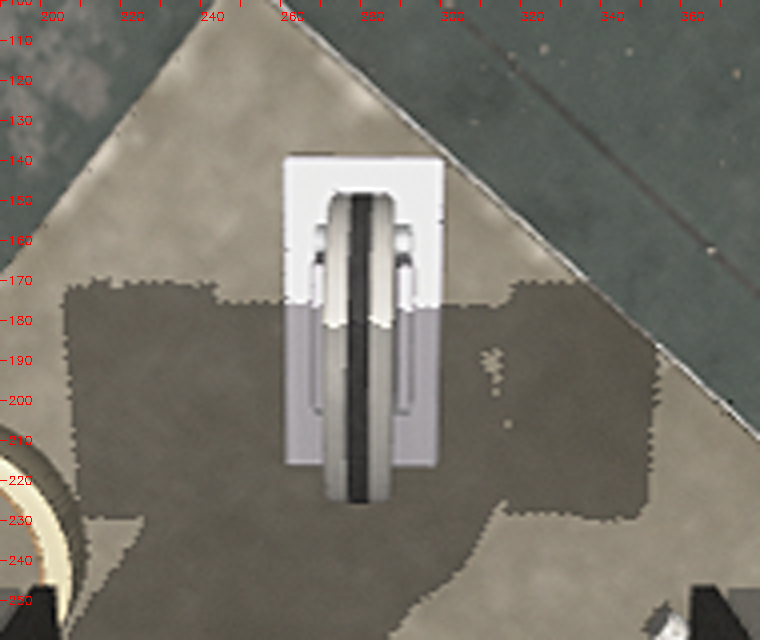

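View pics/w14f.png

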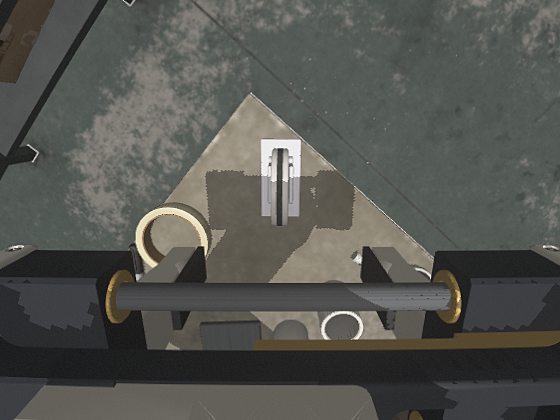

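```bash
python3 -m handwheel '[[[0,0,0,0,0],[0,0,0,0,0]]]'
python3 - <<'E'
from h import *
np.set_printoptions(precision=4,suppress=True)
o=telemetry.get_obs();print(o["tool_pos"],o["orientation"],o["clock"])
W=withT(vision.snapshot("wrist"),o)
crop(W,120,240,210,350,5,"pics/w15.png")
E
```

```text
clock: 18.17
tool_pos: [0.4073, -0.2688, 0.256]
orientation: [-179.9, -0.1, -64.0]
force: [-0.4, -0.0, -0.4]
opening: 0.0878
[ 0.4073 -0.2688  0.256 ] [-179.8719   -0.1168  -64.0091] 18.1667
```

View pics/w15.png

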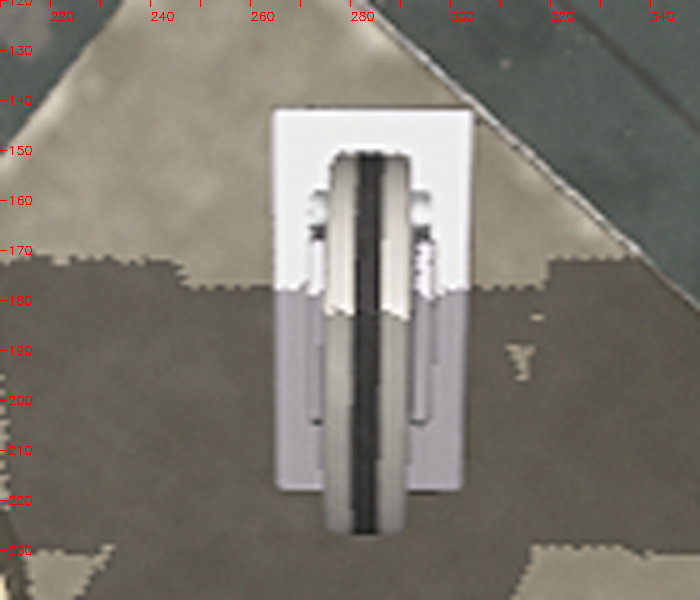

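Run:
```python
from h import *
from scipy.optimize import brentq
np.set_printoptions(precision=4,suppress=True)
o=telemetry.get_obs();print(o["tool_pos"],o["orientation"])
W=withT(vision.snapshot("wrist"),o)
for px in ([264.6,141.5],[304.3,141.5],[302.2,218],[265.2,218]): q=atz(ray(W,px),.005);print("corner",toolxy(o,q),q)
c=toolxy(o,W["cam_to_world"][:3,3])
def ang(px):
    q=toolxy(o,atz(ray(W,px),0)); return np.arctan2(q[0]-c[0],q[2]-c[2])
a1,a2=ang([284,150.5]),ang([284,226.8]); mid=(a1+a2)/2; half=abs(a1-a2)/2
zc=o["tool_pos"][2]-.051; D=zc-c[2]
print("circle centre tool x",c[0]+D*np.tan(mid),"implied R",np.hypot(D,D*np.tan(mid))*np.sin(half), "D from R", .043/np.sin(half)*np.cos(mid),D)
for row in (160,190,220):
  q=atz(ray(W,[284,row]),.09);print(toolxy(o,q))
x1=toolxy(o,atz(ray(W,[275.3,175]),.09));x2=toolxy(o,atz(ray(W,[291.5,175]),.09));print(x1,x2)
```

```text
[ 0.4071 -0.2687  0.2556] [-179.8912   -0.0937  -64.0166]
corner [ 0.0498 -0.0242  0.2508] [ 0.4512 -0.3031  0.005 ]
corner [0.0498 0.0252 0.2507] [ 0.4068 -0.3247  0.005 ]
corner [-0.0501  0.0243  0.2505] [ 0.3639 -0.2345  0.005 ]
corner [-0.0501 -0.025   0.2506] [ 0.4082 -0.2128  0.005 ]
circle centre tool x -0.00019097822950225884 implied R 0.04327960208373931 D from R 0.3441865505117297 0.3464245802028489
[ 0.0379 -0.0003  0.1657]
[ 0.0075 -0.0003  0.1656]
[-0.0247 -0.0002  0.1656]
[ 0.0229 -0.009   0.1657] [0.0229 0.0073 0.1657]
```

```bash
python3 -m handwheel '[[[0.02,0,0.02,0,0],[0.0188,0,0.03,0,0],[0,0,0.03,0,0],[0,0,0.03,0,0],[0,0,0.03,0,0],[0,0,0.03,0,0],[0,0,0.02,0,0],[0,0,0.01,0,0],[0,0,0,0,0],[0,0,0,0,0]]]'
python3 - <<'E'
from h import *
np.set_printoptions(precision=4,suppress=True)
o=telemetry.get_obs();print(o["tool_pos"],o["orientation"],o["force"])
W=withT(vision.snapshot("wrist"),o);S=vision.snapshot("scene")
cv2.imwrite("pics/w16.png",W["color"][:,:,::-1]);crop(S,260,370,280,400,6,"pics/s16.png")
print(toolxy(o,[.4071,-.2687,.051]))
E
```

```text
clock: 19.1
tool_pos: [0.4238, -0.3037, 0.0547]
orientation: [180.0, -0.0, -64.0]
force: [0.3, -0.5, 0.9]
opening: 0.088
[ 0.4238 -0.3037  0.0547] [179.9898  -0.0154 -64.0129] [ 0.28   -0.4589  0.9435]
[-0.0388 -0.0003  0.0037]
```

View pics/w16.png

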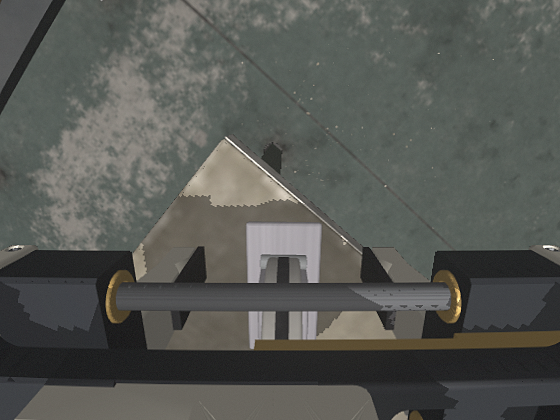

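View pics/s16.png

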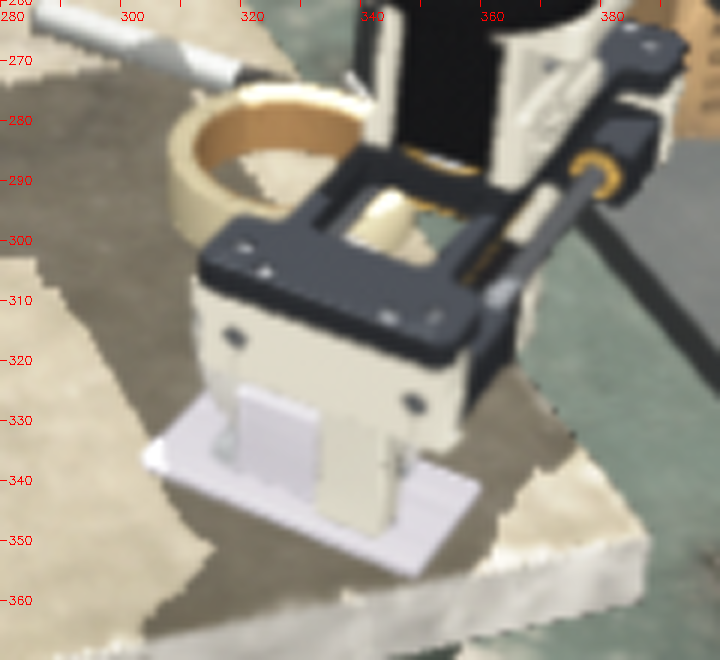

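```bash
python3 -m handwheel '[[[0,-0.0003,0,0,1],[0,0,0,0,1],[0,0,0,0,1],[0,0,0,0,1],[0,0,0,0,1],[0,0,0,0,1],[0,0,0,0,1],[0,0,0,0,1],[0,0,0,0,1],[0,0,0,0,1],[0,0,0,0,1],[0,0,0,0,1],[0,0,0,0,1],[0,0,0,0,1],[0,0,0,0,1],[0,0,0,0,1],[0,0,0,0,1],[0,0,0,0,1]]]'
python3 -m handwheel '[[[0,0,-0.005,0,1],[0,0,-0.008,0,1],[0,0,-0.01,0,1],[0,0,0,0,1]]]'
```

```text
clock: 20.7
tool_pos: [0.4235, -0.3034, 0.0541]
orientation: [180.0, 0.0, -64.0]
force: [0.1, -1.5, -0.6]
opening: 0.0179
clock: 21.03
tool_pos: [0.4248, -0.3039, 0.0795]
orientation: [-179.9, -0.1, -64.0]
force: [0.0, -0.4, -2.0]
opening: 0.0176
```

```bash
python3 -m handwheel '[[[0,0,-0.015,0,1],[0,0,-0.02,0,1],[0,0,-0.025,0,1],[0,0,-0.025,0,1],[0,0,-0.025,0,1],[0,0,0,0,1],[0,0,0,0,1],[0,0,0,0,1]]]'
python3 - <<'E'
from h import *
np.set_printoptions(precision=4,suppress=True)
o=telemetry.get_obs();print(o["tool_pos"],o["orientation"],o["force"],o["moment"],o["opening"])
S=vision.snapshot("scene")
crop(S,220,340,280,400,6,"pics/s17.png")
for dz in (-.043,.0,.043):print(proj(S,o["tool_pos"]+np.array([0,0,dz-.0037])+ -.0388*np.array([np.cos(np.radians(-64)),np.sin(np.radians(-64)),0])))
S=vision.snapshot("scene");crop(S,95,215,220,310,6,"pics/s17b.png")
E
```

```text
clock: 21.7
tool_pos: [0.423, -0.303, 0.1867]
orientation: [-180.0, 0.0, -64.1]
force: [-0.5, -0.8, -3.5]
opening: 0.0179
[ 0.423  -0.303   0.1867] [-179.989     0.0369  -64.0654] [-0.4801 -0.7792 -3.4893] [-0.0614  0.024   0.005 ] 0.01792037686299841
[[335.6986 280.3894]]
[[337.4915 260.0381]]
[[339.3377 238.7813]]
```

View pics/s17.png

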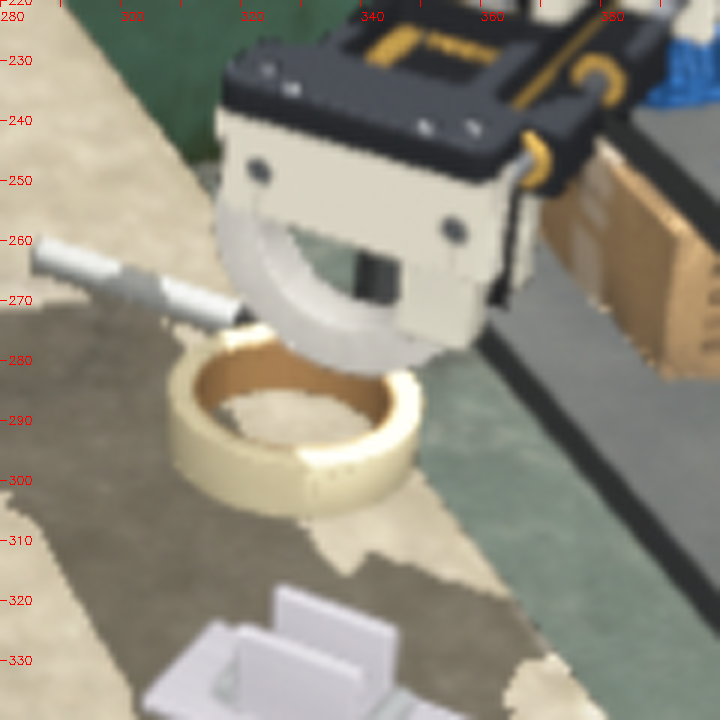

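View pics/s17b.png

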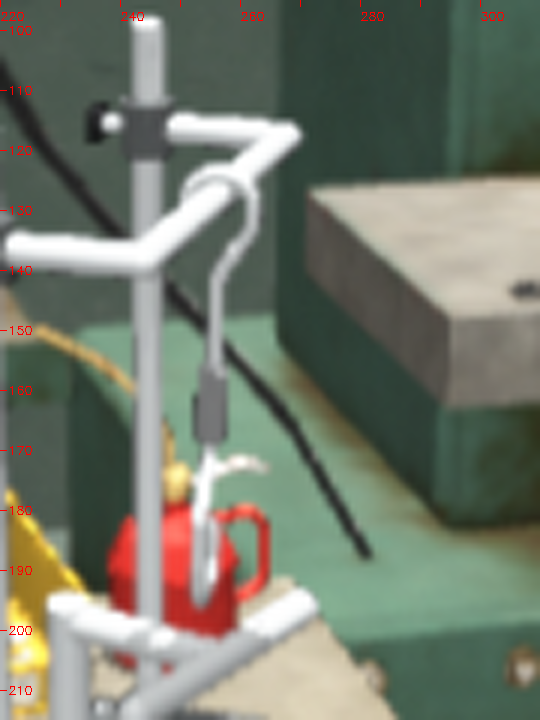

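```bash
cat >> h.py <<'E'
HO=np.array([.5003,.1868,.2127]); 
YR=-46.
def hang(h,HO=HO):
    a=np.radians(YR); ux=np.array([np.cos(a),np.sin(a),0]); uy=np.array([np.sin(a),-np.cos(a),0])
    return HO - h[0]*ux + h[1]*uy + np.array([0,0,h[2]])
def hanglab(P):  # world -> hook frame
    a=np.radians(YR); ux=np.array([np.cos(a),np.sin(a),0]); uy=np.array([np.sin(a),-np.cos(a),0])
    d=np.array(P)-HO; return np.array([-d@ux,d@uy,d[2]])
E
python3 - <<'E'
from h import *
np.set_printoptions(precision=4,suppress=True)
S=vision.snapshot("scene");T=vision.snapshot("top")
for nm,h in dict(top=(0,0,.102),sltop=(0,0,.018),sleeve=(0,0,0),slbot=(0,0,-.018),bend=(0,.022,-.045),curlbot=(0,0,-.090),tip2=(0,-.0235,-.0615)).items():
    print(nm,proj(S,hang(h))[0],proj(T,hang(h))[0],hang(h))
for n in ["hook_top","s_hook","hook_curl","rail_mid"]:
    a=place_of(n,S);b=place_of(n,T);print(n,[(q["xy"],round(q["conf"],2)) for q in a[:2]],[(q["xy"],round(q["conf"],2)) for q in b[:2]])
crop(S,110,210,235,285,7,"pics/s18.png");crop(T,150,230,170,250,7,"pics/t18.png")
E
```

```text
top [256.6599 124.2056] [197.7759 176.8856] [0.5003 0.1868 0.3147]
sltop [256.4295 156.3751] [203.9479 186.6691] [0.5003 0.1868 0.2307]
sleeve [256.3851 163.0615] [205.1643 188.5981] [0.5003 0.1868 0.2127]
slbot [256.3424 169.6754] [206.3467 190.4736] [0.5003 0.1868 0.1947]
bend [253.897  182.3817] [214.0126 199.4602] [0.4845 0.1715 0.1677]
curlbot [256.187  195.4122] [210.7636 197.4823] [0.5003 0.1868 0.1227]
tip2 [258.7008 182.2594] [202.8181 188.2129] [0.5172 0.2031 0.1512]
hook_top [([256.6, 124.6], 0.68)] [([195.3, 177.8], 0.67)]
s_hook [([261.2, 160.5], 0.83)] [([201.7, 188.2], 0.74)]
hook_curl [([256.8, 191.4], 0.76)] [([208.3, 197.0], 0.51)]
rail_mid [([255.5, 122.4], 0.61)] [([198.5, 175.3], 0.66)]
```

View pics/s18.png

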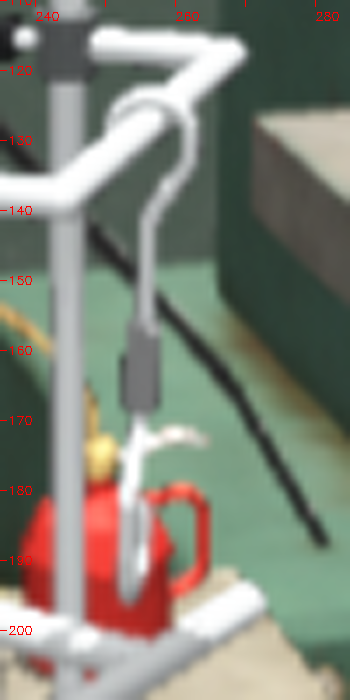

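View pics/t18.png

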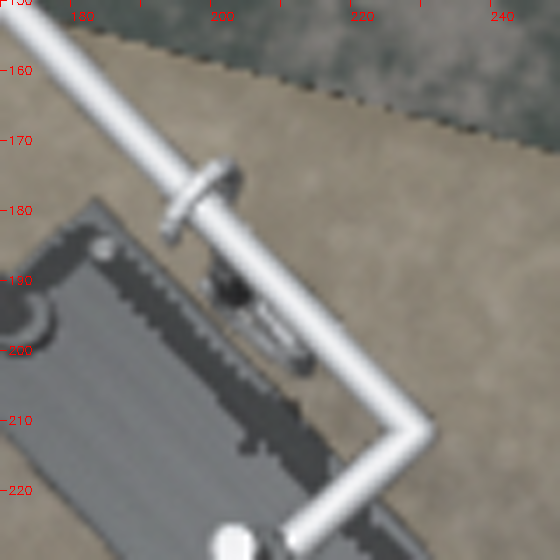

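```bash
cat >> h.py <<'E'
def wire():
    P=[]
    for t in np.radians(np.arange(-15,196,10)):  # upper curl from tip +x over to -x
        P.append((.014*np.cos(t),0,.088+.014*np.sin(t)))
    P+= [(-.014,0,.081),(0,0,.055),(0,0,0),(0,0,-.02),(0,.011,-.0325),(0,.022,-.045),(0,.022,-.068)]
    for t in np.radians(np.arange(0,-181,-10)): P.append((0,.022*np.cos(t),-.068+.022*np.sin(t)))
    P.append((0,-.0235,-.0615))
    return np.array(P)
def hangpose(P,lean,twist,roll=0,dx=0,dy=0,RZ=.3047,mid=(.5003,.1868)):
    # lean deg: bottom goes to hook +x ; twist about z ; pivot at inside top (0,0,98.5)
    from scipy.spatial.transform import Rotation as R
    Q=np.atleast_2d(P)-[0,0,.0985]
    Q=R.from_euler('xyz',[roll,-lean,twist],degrees=True).apply(Q)
    a=np.radians(YR); ux=np.array([np.cos(a),np.sin(a),0]); uy=np.array([np.sin(a),-np.cos(a),0])
    return np.array([mid[0],mid[1],RZ+.0065])-np.outer(Q[:,0]+dx,ux)+np.outer(Q[:,1]+dy,uy)+np.outer(Q[:,2],[0,0,1])
E
python3 - <<'E'
from h import *
np.set_printoptions(precision=4,suppress=True)
S=vision.snapshot("scene");T=vision.snapshot("top")
s,r=tri([ray(S,[253.4,163]),ray(T,[201.9,191.3])]);print("sleeve",s,r,hanglab(s))
out=[]
for p,(r0,r1,c0,c1,f) in ((S,(110,205,235,280,6)),(T,(165,210,185,230,12))):
    base=cv2.resize(p["color"][r0:r1,c0:c1,::-1],None,fx=f,fy=f,interpolation=cv2.INTER_CUBIC)
    row=[base]
    for L,tw in ((0,0),(4,0),(4,8)):
        im=base.copy(); q=proj(p,hangpose(wire(),L,tw)); q=((q-[c0,r0]+.5)*f).astype(int)
        cv2.polylines(im,[q.reshape(-1,1,2)],False,(0,255,0) ,1); row.append(im)
    im=np.hstack(row[1:]); cv2.imwrite(f"pics/ov_{f}.png",cv2.resize(im,None,fx=min(1,800/im.shape[1]),fy=min(1,800/im.shape[1])))
E
```

```text
sleeve [0.4947 0.1941 0.2114] [np.float64(0.0008520930562889179), np.float64(0.0008520930562889457)] [ 0.0092 -0.0011 -0.0013]
```

View pics/ov_6.png

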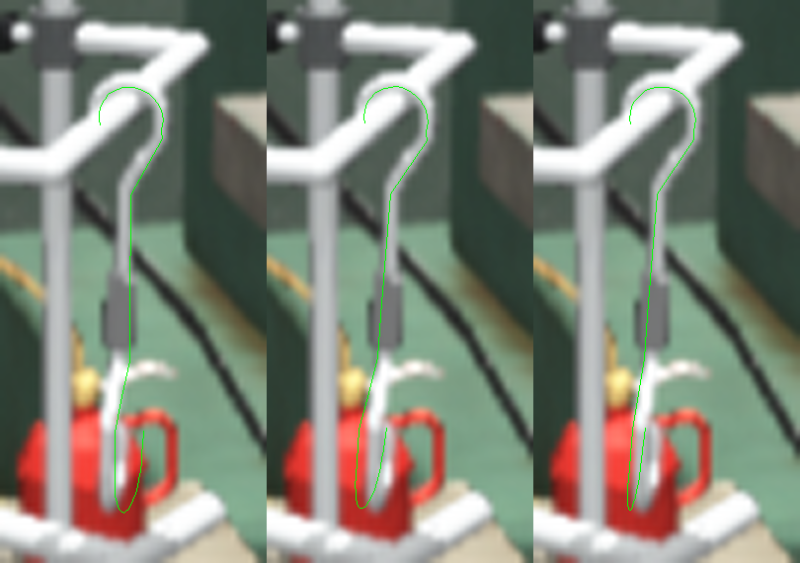

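View pics/ov_12.png

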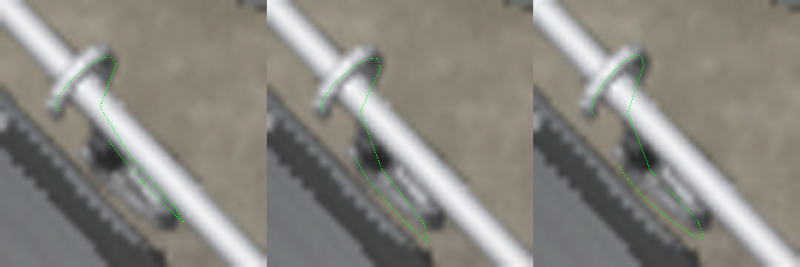

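Run:
```python
from h import *
S=vision.snapshot("scene");T=vision.snapshot("top")
for p,(r0,r1,c0,c1,f) in ((S,(110,205,235,280,6)),(T,(165,210,185,230,12))):
    base=cv2.resize(p["color"][r0:r1,c0:c1,::-1],None,fx=f,fy=f,interpolation=cv2.INTER_CUBIC)
    row=[]
    for L,tw,dx,dy in ((2,0,.002,-.002),(1.5,5,.004,-.003),(2.5,6,.003,-.003)):
        im=base.copy(); q=proj(p,hangpose(wire(),L,tw,0,dx,dy)); q=((q-[c0,r0]+.5)*f).astype(int)
        cv2.polylines(im,[q.reshape(-1,1,2)],False,(0,255,0) ,1); row.append(im)
    im=np.hstack(row); cv2.imwrite(f"pics/ov2_{f}.png",cv2.resize(im,None,fx=min(1,800/im.shape[1]),fy=min(1,800/im.shape[1])))
```

```text
(no output)
```

View pics/ov2_6.png

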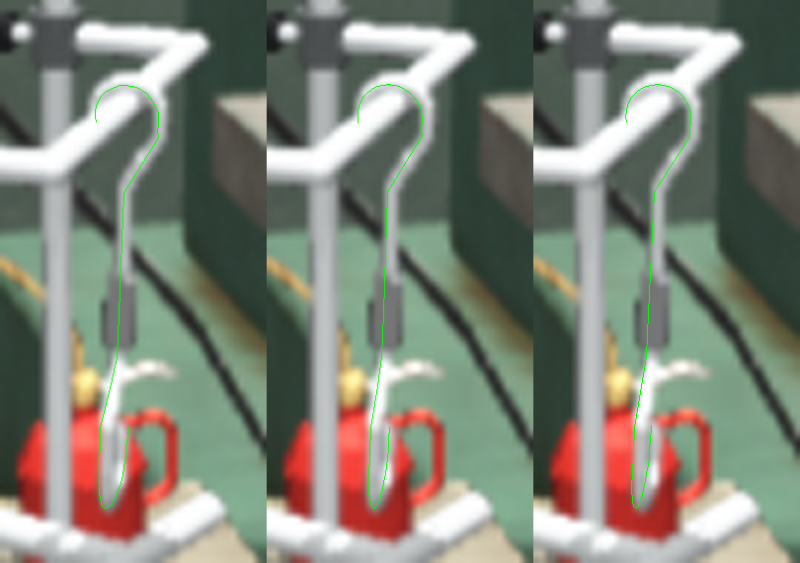

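View pics/ov2_12.png

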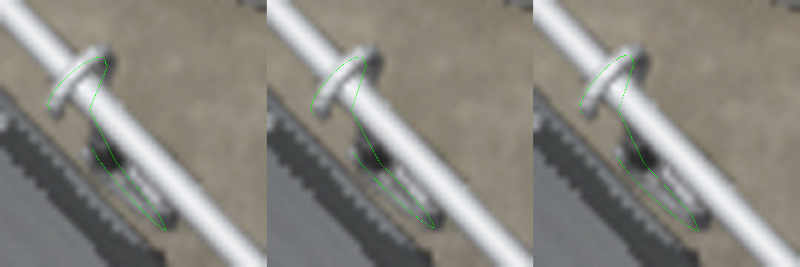

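Run:
```python
from h import *
o=telemetry.get_obs();print(o["tool_pos"],o["orientation"],o["clock"])
p=o["tool_pos"]
rows([(p[0],p[1],.25,-46,1),(.585,.171,.25,-46,1),(.585,.171,.1494,-46,1)],1,o,step=.036)
```

```text
[ 0.42357733 -0.30341767  0.18720205] [-1.79996825e+02 -2.69432546e-03 -6.40449354e+01] 22.5
3 x [0.0, 0.0, -0.0209, -0.105, 1] (turning)
14 x [-0.0164, -0.0318, -0.0, -0.0, 1] 
3 x [0.0, 0.0, 0.0335, -0.0, 1]
```

```bash
python3 -m handwheel '[[[0,0,-0.015,-0.08,1],[0,0,-0.018,-0.08,1],[0,0,-0.018,-0.08,1],[0,0,-0.012,-0.075,1],[-0.0054,-0.0106,0,0,1],[-0.011,-0.0212,0,0,1],[-0.0164,-0.0318,0,0,1],[-0.0164,-0.0318,0,0,1],[-0.0164,-0.0318,0,0,1],[-0.0164,-0.0318,0,0,1],[-0.0164,-0.0318,0,0,1],[-0.0164,-0.0318,0,0,1],[-0.0164,-0.0318,0,0,1],[-0.0164,-0.0318,0,0,1],[-0.0164,-0.0318,0,0,1],[-0.0164,-0.0318,0,0,1],[-0.0164,-0.0318,0,0,1],[-0.0164,-0.0318,0,0,1],[-0.011,-0.0212,0,0,1],[-0.0054,-0.0106,0,0,1]]]'
python3 -m handwheel '[[[0,0,0,0,1],[0,0,0,0,1],[0,0,0,0,1]]]'
python3 - <<'E'
from h import *
np.set_printoptions(precision=4,suppress=True)
o=telemetry.get_obs();print(o["tool_pos"],o["orientation"],o["clock"],o["opening"],hanglab(o["tool_pos"]))
S=vision.snapshot("scene");T=vision.snapshot("top");W=withT(vision.snapshot("wrist"),o)
crop(S,60,230,220,330,4,"pics/s20.png");crop(T,120,240,150,270,5,"pics/t20.png");cv2.imwrite("pics/w20.png",W["color"][:,:,::-1])
E
```

```text
clock: 24.17
tool_pos: [0.5844, 0.1744, 0.2488]
orientation: [179.9, 0.0, -46.0]
force: [0.1, 0.4, -3.7]
opening: 0.0174
clock: 24.42
tool_pos: [0.5836, 0.1704, 0.2497]
orientation: [179.9, 0.0, -46.0]
force: [0.4, 0.1, -2.6]
opening: 0.0175
[0.5836 0.1704 0.2497] [179.9354   0.0184 -46.0447] 24.4167 0.017527234730446564 [-0.0697 -0.0486  0.037 ]
```

View pics/s20.png

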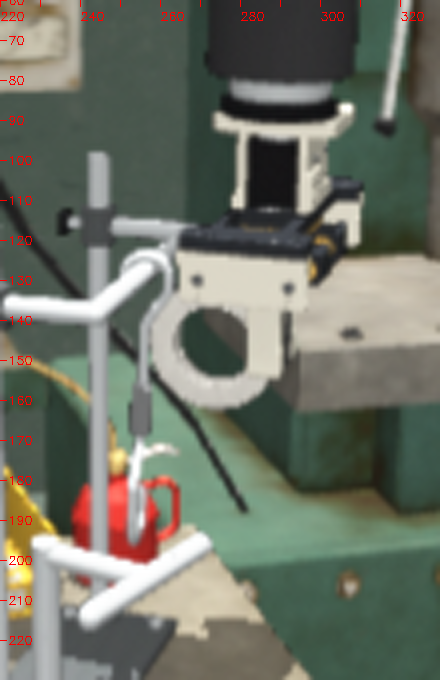

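View pics/t20.png

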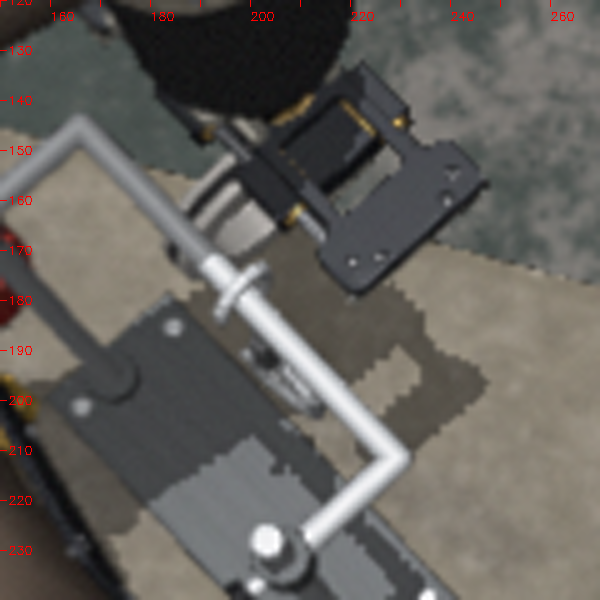

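View pics/w20.png

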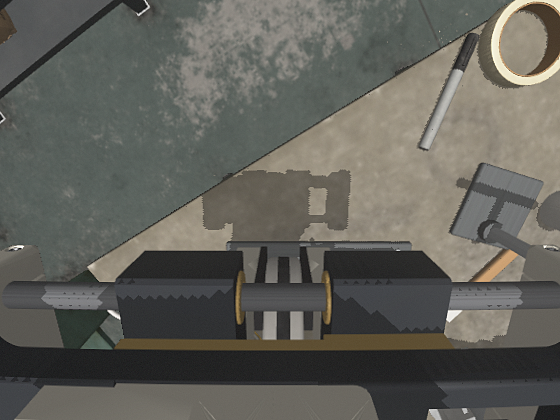

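Run:
```python
from h import *
np.set_printoptions(precision=1,suppress=True)
o=telemetry.get_obs();S=vision.snapshot("scene")
a=np.radians(-46);ux=np.array([np.cos(a),np.sin(a),0]);uy=np.array([np.sin(a),-np.cos(a),0])
crop(S,60,170,230,330,7,"pics/s21.png")
# nearest edges to rail of cylinder bottom circle R for various z
t=np.radians(np.arange(0,360,10))
for R in (.044,.048,.052):
  for z in (.165,.175,.185):
    q=proj(S,o["tool_pos"]+np.outer(np.cos(t)*R,ux)+np.outer(np.sin(t)*R,uy)+[0,0,z]); print(R,z,"cols",q[:,0].min(),q[:,0].max(),"rows",q[:,1].min(),q[:,1].max())
```

```text
0.044 0.165 cols 272.01620518311967 307.56113907257287 rows 79.23432634539233 85.38167050840435
0.044 0.175 cols 272.09567431361035 307.7441794681821 rows 75.29413551031544 81.18296810594904
0.044 0.185 cols 272.17579367512695 307.92782246481227 rows 71.33423756040219 76.96143585556919
0.048 0.165 cols 270.4058468726206 309.18096784845005 rows 78.97393167222339 85.6815697191874
0.048 0.175 cols 270.4806385540257 309.3687341259447 rows 75.04475281802416 81.47032778667264
0.048 0.185 cols 270.55608260677843 309.5571006417565 rows 71.09599365899467 77.23609731035612
0.052 0.165 cols 268.7960519463274 310.8010546427121 rows 78.71507532912722 85.98338480723937
0.052 0.175 cols 268.86616986608857 310.99354729672746 rows 74.79684833872577 81.75953004466942
0.052 0.185 cols 268.93694231016195 311.1866377938592 rows 70.85916666547988 77.51252643019427
```

View pics/s21.png

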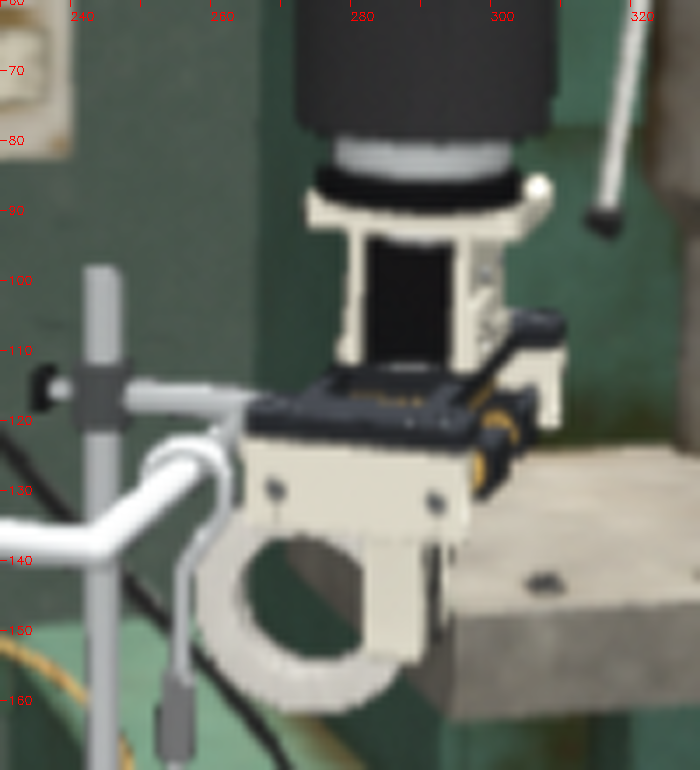

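```bash
python3 -m handwheel '[[[0,0,0.015,0,1],[0,0,0.025,0,1],[0,0,0.025,0,1],[0,0,0.02,0,1],[0,0,0.0153,0,1],[-0.007,0,0,0,1],[-0.007,0,0,0,1],[-0.007,0,0,0,1],[0,0,0,0,1],[0,0,0,0,1],[0,0,0,0,1]]]'
python3 - <<'E'
from h import *
np.set_printoptions(precision=4,suppress=True)
o=telemetry.get_obs();print(o["tool_pos"],o["orientation"],o["clock"],o["opening"],o["force"],hanglab(o["tool_pos"]))
S=vision.snapshot("scene");T=vision.snapshot("top");W=withT(vision.snapshot("wrist"),o)
crop(S,100,210,220,300,7,"pics/s22.png");crop(T,120,220,150,250,6,"pics/t22.png");cv2.imwrite("pics/w22.png",W["color"][:,:,::-1])
E
```

```text
clock: 25.53
tool_pos: [0.5701, 0.1866, 0.151]
orientation: [-179.9, -0.0, -46.0]
force: [-0.4, -0.1, -3.1]
opening: 0.0179
[0.5701 0.1866 0.151 ] [-179.8901   -0.0234  -45.9617] 25.5333 0.017916686696500535 [-0.3709 -0.0948 -3.1182] [-0.0486 -0.05   -0.0617]
```

View pics/s22.png

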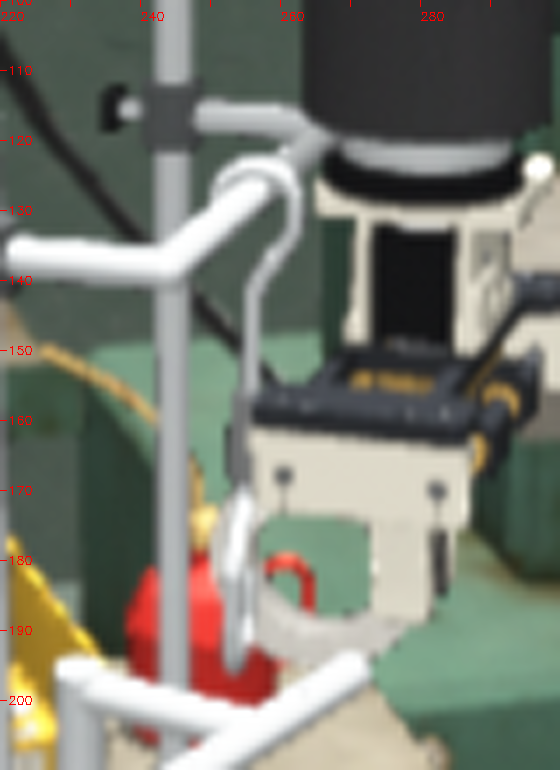

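View pics/t22.png

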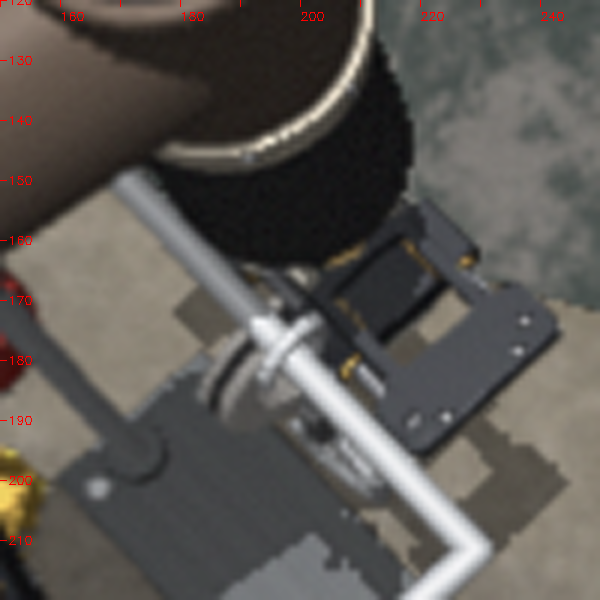

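View pics/w22.png

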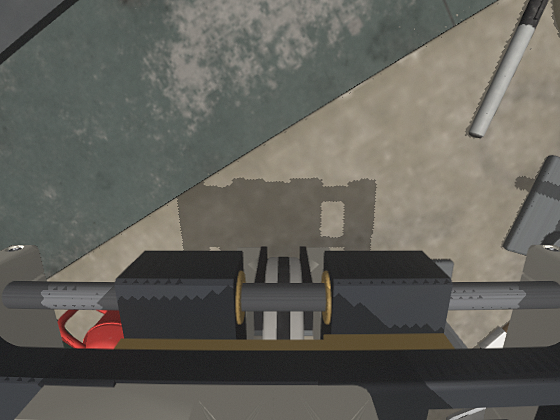

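```bash
cat > fit.py <<'E'
from h import *
from scipy.optimize import minimize
from scipy.spatial import cKDTree
def dens(P,n=8):
    return np.vstack([P[i]+(P[i+1]-P[i])*t for i in range(len(P)-1) for t in np.linspace(0,1,n,endpoint=False)]+[P[-1:]])
WP=dens(wire())
def fit(picks,x0=(2,3,0,2,-2),fix=None):
    """picks: list of (pic, mask)"""
    K=[]
    for p,m in picks:
        pts=np.argwhere(m)[:,::-1].astype(float); K.append((p,pts))
    def cost(v):
        c=0
        for p,pts in K:
            q=proj(p,hangpose(WP,v[0],v[1],v[2],v[3]/1e3,v[4]/1e3))
            d,_=cKDTree(q).query(pts); c+=np.mean(np.minimum(d,5)**2)*1
            d2,_=cKDTree(pts).query(q); c+=np.mean(np.minimum(d2,3)**2)*.5
        return c+ .002*(v[2]**2)
    r=minimize(cost,x0,method="Nelder-Mead",options=dict(maxiter=1500,xatol=.02,fatol=1e-4)); return r
E
python3 - <<'E'
from fit import *
np.set_printoptions(precision=2,suppress=True)
S=vision.snapshot("scene");T=vision.snapshot("top")
picks=[]
for p,n in((S,"s"),(T,"t")):
    r=silhouettes("s_hook",p); print(n,[(q["xy"],round(q["conf"],2),int(q["region"].sum())) for q in r[:3]])
    m=r[0]["region"]; picks.append((p,m))
    ys,xs=np.nonzero(m); r0,r1,c0,c1=ys.min()-8,ys.max()+8,xs.min()-8,xs.max()+8
    im=p["color"][:,:,::-1].copy(); im[m]=(im[m]*.4+np.array([0,0,255])*.6).astype(np.uint8)
    cv2.imwrite(f"pics/m_{n}.png",cv2.resize(im[r0:r1,c0:c1],None,fx=5,fy=5,interpolation=cv2.INTER_NEAREST))
r=fit(picks);print(r.x,r.fun)
c=hangpose(np.array([[0,0,-.090],[0,-.0235,-.0615],[0,0,0]]),*r.x[:3],r.x[3]/1e3,r.x[4]/1e3); print([hanglab(q)*1e3 for q in c])
for i in range(2):
    r1=fit([picks[i]]);print(i,r1.x,r1.fun)
np.save("masks.npy",np.array([picks[0][1],picks[1][1]]))
E
```

```text
s [([258.6, 160.8], 0.56, 258), ([242.1, 130.3], 0.51, 584)]
t [([201.7, 195.8], 0.68, 122)]
[ 2.    6.6  -0.    1.68 -2.42] 2.6082257602906895
[array([  8.2 ,  -1.67, -89.89]), array([  9.92, -25.13, -61.4 ]), array([ 5.09, -2.03,  0.06])]
0 [  2.15   6.8   -0.01   3.8  -10.05] 1.3984386783637002
1 [ 2.24  5.35 -0.01  0.65 -2.27] 1.0416889874435409
```

View pics/m_s.png

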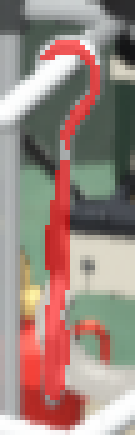

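View pics/m_t.png

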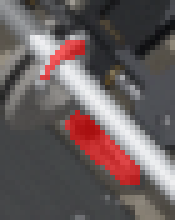

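```bash
python3 -m handwheel '[[[-0.002,0.004,0.001,0,1],[0,0.004,0,0,1],[0,0.004,0,0,1],[0,0,0,0,1],[0,0,0,0,1]]]'
python3 - <<'E'
from h import *
np.set_printoptions(precision=4,suppress=True)
o=telemetry.get_obs();print(o["tool_pos"],o["orientation"],o["clock"],o["opening"],o["force"],hanglab(o["tool_pos"]))
S=vision.snapshot("scene");T=vision.snapshot("top");W=withT(vision.snapshot("wrist"),o)
crop(S,120,210,225,295,8,"pics/s23.png");crop(T,150,215,170,235,9,"pics/t23.png")
E
```

```text
clock: 26.3
tool_pos: [0.5595, 0.179, 0.1491]
orientation: [-180.0, -0.0, -46.0]
force: [0.8, 0.4, -3.2]
opening: 0.0174
[0.5595 0.179  0.1491] [-179.9892   -0.0055  -45.9995] 26.3 0.017422408808455865 [ 0.8372  0.3957 -3.2065] [-0.0468 -0.0372 -0.0636]
```

View pics/s23.png

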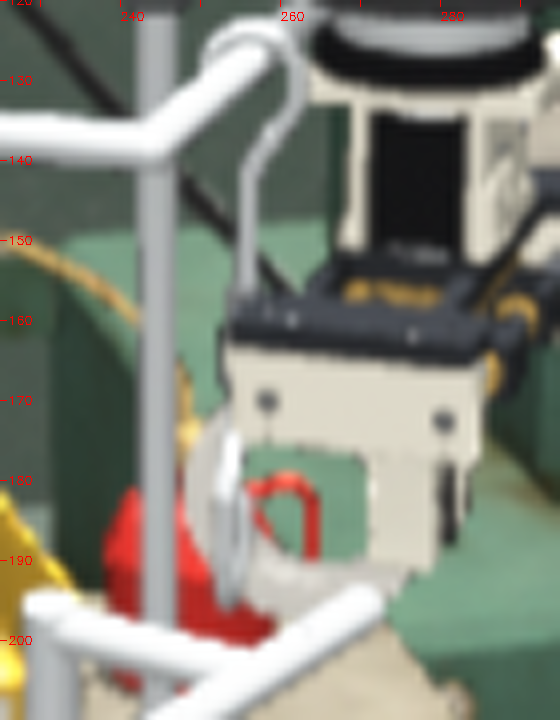

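View pics/t23.png

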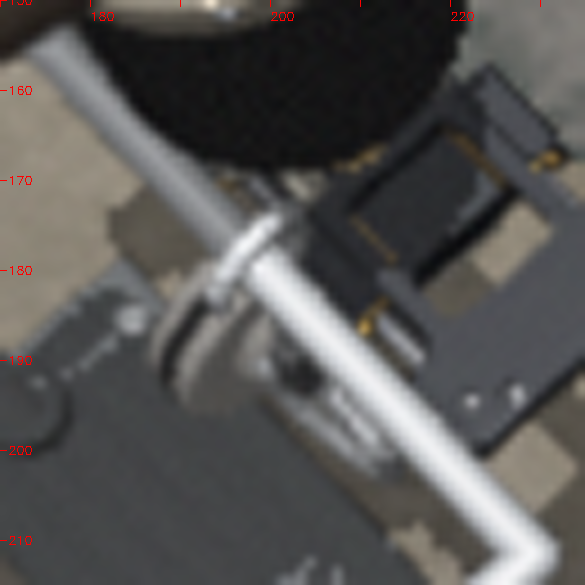

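```bash
python3 -m handwheel '[[[0,0.0015,0,0,1],[0,0.0015,0,0,1],[0,0,0.002,0,1],[0,0,0.002,0,1],[0,0,0.001,0,1],[0,0,0,0,1],[0,0,0,0,1]]]'
python3 - <<'E'
from h import *
np.set_printoptions(precision=4,suppress=True)
o=telemetry.get_obs();print(o["tool_pos"],o["orientation"],o["clock"],o["opening"],o["force"],hanglab(o["tool_pos"]))
S=vision.snapshot("scene");T=vision.snapshot("top")
crop(S,120,210,225,295,8,"pics/s24.png");crop(T,150,215,170,235,9,"pics/t24.png")
E
```

```text
clock: 27.03
tool_pos: [0.5575, 0.1771, 0.1437]
orientation: [180.0, 0.0, -46.0]
force: [-0.2, -2.0, -2.6]
opening: 0.0177
[0.5575 0.1771 0.1437] [179.9781   0.0011 -45.9953] 27.0333 0.017675481405900424 [-0.2284 -2.     -2.5774] [-0.0467 -0.0344 -0.069 ]
```

View pics/s24.png

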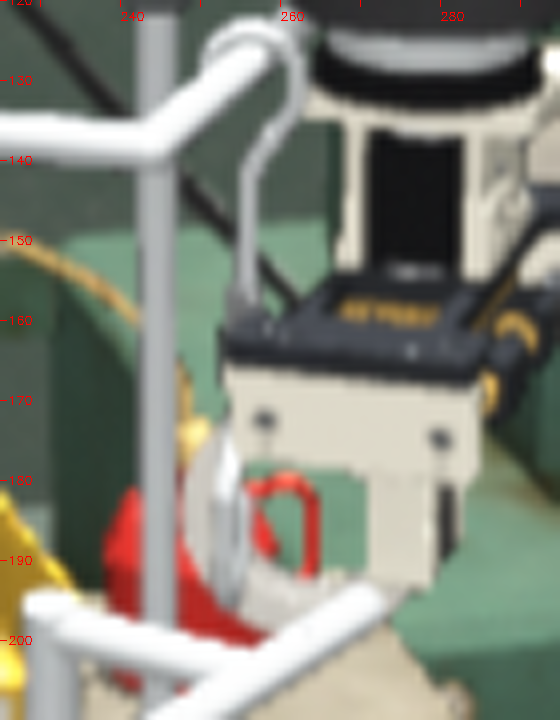

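View pics/t24.png

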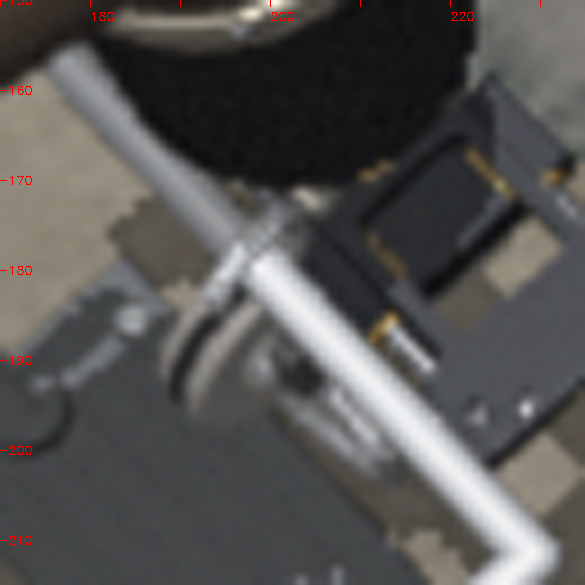

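```bash
python3 -m handwheel '[[[0.001,0,0.002,0,1],[0.002,0,0.002,0,1],[0.002,0,0.001,0,1],[0.001,0,0,0,1],[0,0,0,0,1],[0,0,0,0,1]]]'
python3 - <<'E'
from h import *
np.set_printoptions(precision=4,suppress=True)
o=telemetry.get_obs();print(o["tool_pos"],o["orientation"],o["clock"],o["opening"],o["force"],hanglab(o["tool_pos"]))
S=vision.snapshot("scene");T=vision.snapshot("top")
crop(S,120,210,225,295,8,"pics/s25.png");crop(T,150,215,170,235,9,"pics/t25.png")
E
```

```text
clock: 27.63
tool_pos: [0.5618, 0.1727, 0.1388]
orientation: [180.0, -0.0, -46.0]
force: [-0.8, -0.6, -3.5]
opening: 0.0179
[0.5618 0.1727 0.1388] [179.9966  -0.0002 -46.0109] 27.6333 0.017894130808866836 [-0.808  -0.567  -3.5454] [-0.0529 -0.0344 -0.0739]
```

View pics/s25.png

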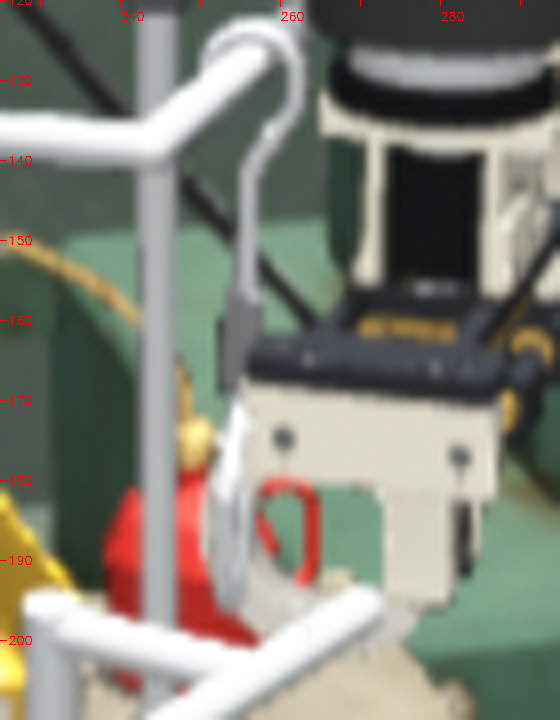

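View pics/t25.png

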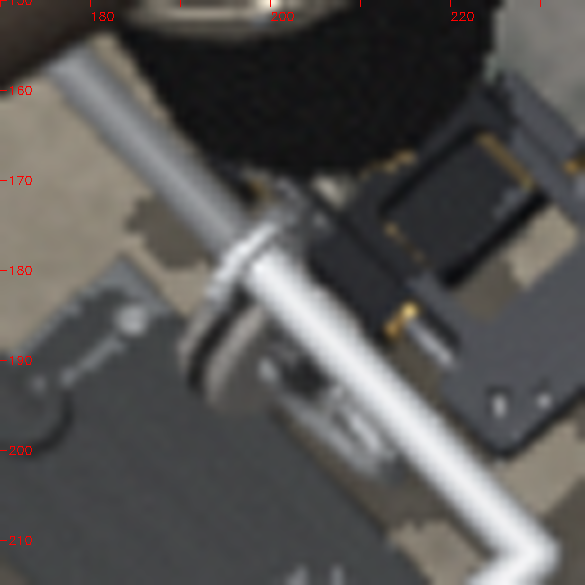

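Run:
```python
from h import *
np.set_printoptions(precision=1,suppress=True)
o=telemetry.get_obs();S=vision.snapshot("scene");T=vision.snapshot("top")
h=hanglab(o["tool_pos"])
t=np.radians(np.arange(0,361,6))
for p,(r0,r1,c0,c1,f),nm in ((S,(150,210,235,285,12),"s"),(T,(165,210,180,230,13),"t")):
    im=cv2.resize(p["color"][r0:r1,c0:c1,::-1],None,fx=f,fy=f,interpolation=cv2.INTER_CUBIC)
    def dl(P,col):
        q=proj(p,P); q=((q-[c0,r0]+.5)*f).astype(int); cv2.polylines(im,[q.reshape(-1,1,2)],False,col,1)
    for yo in(-.009,.009):
        for R in (.043,.023):
            c=h+np.array([.0388,yo,-.0037])
            dl(np.array([hang(c+np.array([R*np.cos(a),0,R*np.sin(a)])) for a in t]),(0,255,255) if yo>0 else (255,0,255))
    dl(hangpose(wire(),2,6.6,0,.0017,-.0024),(0,255,0))
    dl(hangpose(wire(),2,6.6,0,.0017,+.0026),(0,0,255))
    cv2.imwrite(f"pics/ring_{nm}.png",im)
```

```text
(no output)
```

View pics/ring_s.png

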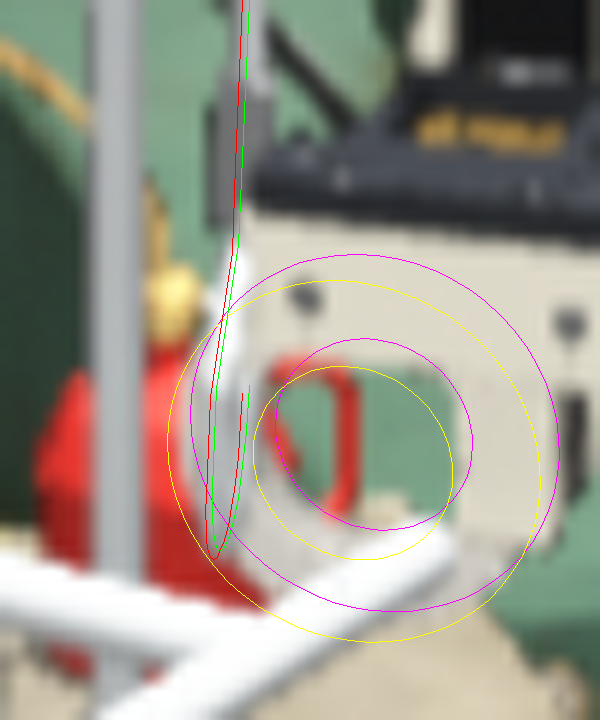

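View pics/ring_t.png

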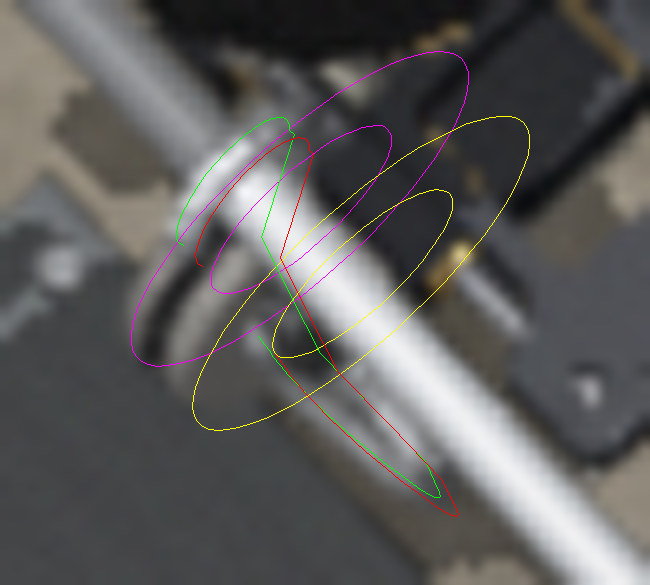

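```bash
python3 -m handwheel '[[[-0.002,0,-0.003,0,1],[-0.002,0,-0.002,0,1],[-0.002,0,-0.0015,0,1],[0,0.003,-0.001,0,1],[0,0.0025,0,0,1],[0,0,0,0,1],[0,0,0,0,1]]]'
cat > ov.py <<'E'
from h import *
import sys
np.set_printoptions(precision=4,suppress=True)
def ov(tag,pose=(2,6.6,0,.0017,-.0024),draw=True):
    o=telemetry.get_obs();S=vision.snapshot("scene");T=vision.snapshot("top")
    h=hanglab(o["tool_pos"]);print(o["clock"],"tool(hook)",h*1e3,"force",o["force"],"open",o["opening"])
    t=np.radians(np.arange(0,361,6)); ims=[]
    for p,(r0,r1,c0,c1,f) in ((S,(120,210,230,290,6)),(T,(162,207,182,227,12))):
        im=cv2.resize(p["color"][r0:r1,c0:c1,::-1],None,fx=f,fy=f,interpolation=cv2.INTER_CUBIC); ims.append(im.copy())
    cv2.imwrite(f"pics/ov_{tag}.png",np.hstack([i[:540] for i in ims])[:, :900] if False else np.hstack(ims))
ov(sys.argv[1])
E
sed -i 's/(120,210,230,290,6)/(140,205,235,285,8)/; s/(162,207,182,227,12)/(165,208,186,216,12)/' ov.py
sed -i 's/np.hstack(ims))/np.hstack([ims[0][:516],ims[1]]))/' ov.py
python3 ov.py a1
```

```text
clock: 28.42
tool_pos: [0.5534, 0.1731, 0.1464]
orientation: [-180.0, -0.0, -46.0]
force: [-0.5, -0.5, -2.9]
opening: 0.0177
28.4167 tool(hook) [-46.7123 -28.7032 -66.2813] force [-0.51   -0.4826 -2.9064] open 0.017667223718579827
```

View pics/ov_a1.png

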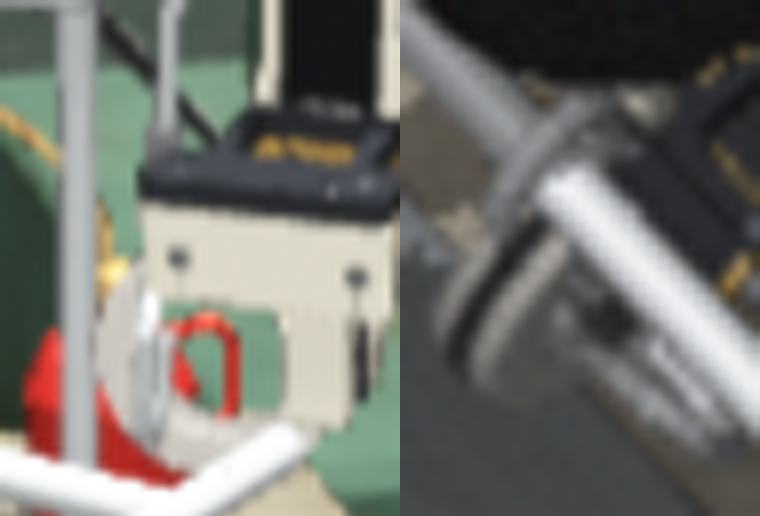

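```bash
python3 -m handwheel '[[[0,-0.012,0,0,1],[0,-0.014,0,0,1],[0.01,0,-0.005,0,1],[0.015,0,-0.02,0,1],[0.01,0,-0.03,0,1],[0,0,-0.03,0,1],[0,0,-0.015,0,1],[0,0,0,0,1]]]'
python3 - <<'E'
from h import *
o=telemetry.get_obs();print(o["tool_pos"],o["orientation"],o["clock"])
p=o["tool_pos"]
rows([(.4236,-.3034,.245,-46,1),(.4236,-.3034,.15,-64.05,1),(.4236,-.3034,.0541,-64.05,1)],1,o,step=.037)
E
```

```text
clock: 29.18
tool_pos: [0.5991, 0.1667, 0.2509]
orientation: [-179.6, -0.2, -46.0]
force: [0.3, 0.0, -1.2]
opening: 0.0178
[0.59912234 0.16672534 0.25087583] [-1.79619708e+02 -1.50387030e-01 -4.59978290e+01] 29.1833
14 x [0.0154, 0.0323, 0.0004, 0.0, 1] 
3 x [0.0, 0.0, 0.0317, 0.105, 1] (turning)
3 x [0.0, 0.0, 0.032, -0.0, 1]
```

```bash
python3 -m handwheel '[[[0.0052,0.0108,0,0,1],[0.0103,0.0215,0,0,1],[0.0154,0.0323,0,0,1],[0.0154,0.0323,0,0,1],[0.0154,0.0323,0,0,1],[0.0154,0.0323,0,0,1],[0.0154,0.0323,0,0,1],[0.0154,0.0323,0,0,1],[0.0154,0.0323,0,0,1],[0.0154,0.0323,0,0,1],[0.0154,0.0323,0,0,1],[0.0154,0.0323,0,0,1],[0.0154,0.0323,0,0,1],[0.0154,0.0323,0,0.08,1],[0.0103,0.0215,0,0.08,1],[0.0052,0.0108,0.0,0.08,1],[0,0,0.03,0.075,1],[0,0,0.03,0,1],[0,0,0.02,0,1],[0,0,0,0,1]]]'
python3 -m handwheel '[[[0,0,0,0,1],[0,0,0,0,1],[0,0,0,0,1]]]'
python3 - <<'E'
from h import *
o=telemetry.get_obs();print(o["tool_pos"],o["orientation"],o["clock"])
print(toolxy(o,[.4236,-.3034,.0541]),np.radians(o["orientation"][2]+64.05))
E
```

```text
clock: 30.85
tool_pos: [0.4138, -0.3005, 0.1608]
orientation: [179.6, 0.4, -64.1]
force: [-0.5, 0.8, -3.9]
opening: 0.0177
clock: 31.1
tool_pos: [0.4187, -0.302, 0.1677]
orientation: [-179.9, -0.1, -64.0]
force: [-0.7, 0.8, -3.0]
opening: 0.0174
[ 0.41867234 -0.30195043  0.16774918] [-1.79918000e+02 -9.97941015e-02 -6.40124589e+01] 31.1
[ 0.00326423 -0.00363159  0.11366035] 0.0006552151755213479
```

```bash
python3 -m handwheel '[[[0.0033,-0.0036,0.01,0,1],[0,0,0.02,0,1],[0,0,0.02,0,1],[0,0,0.01,0,1],[0,0,0,0,1],[0,0,0,0,1],[0,0,0,0,1]]]'
python3 - <<'E'
from h import *
o=telemetry.get_obs();print(o["tool_pos"],o["orientation"],o["clock"])
print(toolxy(o,[.4236,-.3034,.0541]),np.radians(o["orientation"][2]+64.05))
E
```

```text
clock: 31.68
tool_pos: [0.4233, -0.3033, 0.1073]
orientation: [-179.9, -0.1, -64.0]
force: [0.2, -0.7, -3.2]
opening: 0.0179
[ 0.42333121 -0.30334683  0.10734267] [-1.79948389e+02 -7.35740325e-02 -6.40164144e+01] 31.6833
[ 9.71914746e-05 -1.70368283e-04  5.32430096e-02] 0.0005861794088393344
```

```bash
python3 -m handwheel '[[[0,-0.0001,0.012,0.0006,1],[0,0,0.015,0,1],[0,0,0.012,0,1],[0,0,0.007,0,1],[0,0,0.004,0,1],[0,0,0,0,1],[0,0,0,0,1]]]'
python3 -m handwheel '[[[0,0,0.002,0,1],[0,0,0.0012,0,1],[0,0,0,0,1],[0,0,0,0,1]]]'
```

```text
clock: 32.27
tool_pos: [0.423, -0.3032, 0.057]
orientation: [-180.0, -0.0, -64.1]
force: [-0.4, 0.5, -2.0]
opening: 0.0176
clock: 32.6
tool_pos: [0.4234, -0.3034, 0.054]
orientation: [-179.9, -0.1, -64.1]
force: [-0.3, -0.3, 2.8]
opening: 0.0177
```

```bash
python3 -m handwheel '[[[0,0,0,0,0.7],[0,0,0,0,0.7],[0,0,0,0,0.7],[0.0025,0,0,0,0.7],[0.0025,0,0,0,0.7],[0,0,0,0,0.7],[0,0,0,0,1],[0,0,0,0,1],[0,0,0,0,1],[0,0,0,0,1],[0,0,0,0,1]]]'
python3 -m handwheel '[[[0,0,0,0,1],[0,0,0,0,1],[0,0,-0.003,0,1],[0,0,-0.004,0,1],[0,0,-0.005,0,1],[0,0,0,0,1]]]'
python3 - <<'E'
from h import *
o=telemetry.get_obs();print(o["tool_pos"],o["opening"],o["force"],toolxy(o,[.4071,-.2687,.051]))
E
```

```text
clock: 33.52
tool_pos: [0.4246, -0.3075, 0.0531]
orientation: [180.0, 0.0, -64.1]
force: [0.7, -0.7, -1.5]
opening: 0.0176
clock: 34.02
tool_pos: [0.4252, -0.3076, 0.0662]
orientation: [-179.9, -0.1, -64.1]
force: [0.4, -0.7, -2.6]
opening: 0.0174
[ 0.4251887  -0.30764077  0.06624147] 0.017393053581193994 [ 0.41605981 -0.71847887 -2.63566464] [-0.04294493 -0.00074182  0.01520098]
```

```bash
python3 -m handwheel '[[[0,0,-0.01,0,1],[0,0,-0.015,0,1],[0,0,-0.02,0,1],[0,0,-0.02,0,1],[0,0,-0.02,0,1],[0,0,-0.015,0,1],[0,0,-0.01,0,1],[0,0,0,0,1],[0,0,0,0,1],[0,0,0,0,1]]]'
python3 - <<'E'
from h import *
o=telemetry.get_obs();print(o["tool_pos"],o["opening"],o["force"],o["moment"],o["clock"])
S=vision.snapshot("scene")
a=np.radians(-64.1);ux=np.array([np.cos(a),np.sin(a),0]);uy=np.array([np.sin(a),-np.cos(a),0])
c=o["tool_pos"]-.0433*ux-[0,0,.0021]
r0,r1,c0,c1,f=215,300,300,380,7
im=cv2.resize(S["color"][r0:r1,c0:c1,::-1],None,fx=f,fy=f,interpolation=cv2.INTER_CUBIC)
t=np.radians(np.arange(0,361,6))
for y,col in((.009,(0,255,255)),(-.009,(255,0,255))):
  for R in (.043,.023):
    q=proj(S,c+y*uy+np.outer(R*np.cos(t),ux)+np.outer(R*np.sin(t),[0,0,1])); q=((q-[c0,r0]+.5)*f).astype(int); cv2.polylines(im,[q.reshape(-1,1,2)],False,col,1)
cv2.imwrite("pics/s30.png",im)
E
```

```text
clock: 34.85
tool_pos: [0.424, -0.3071, 0.1742]
orientation: [179.9, 0.1, -64.1]
force: [0.0, 0.3, -4.2]
opening: 0.0174
[ 0.42400119 -0.30712722  0.17421169] 0.017362318978664765 [ 0.00976168  0.29097786 -4.1541222 ] [-0.05790147 -0.06415406 -0.02249817] 34.85
```

View pics/s30.png

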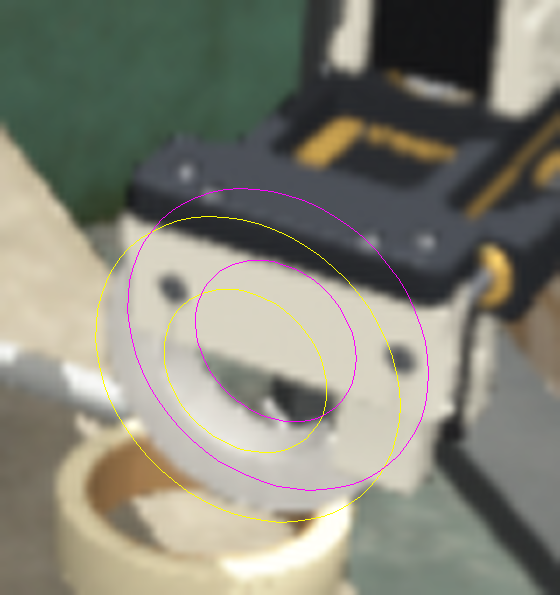

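Run:
```python
from h import *
o=telemetry.get_obs();print(o["tool_pos"],o["orientation"],o["clock"])
p=o["tool_pos"]
t=hang(np.array([-.072,-.052,.0373]));print(t)
rows([(p[0],p[1],.25,-46,1),(t[0],t[1],.25,-46,1)],1,o,step=.037)
```

```text
[ 0.42393584 -0.3071738   0.1739897 ] [ 1.79923340e+02  9.07779112e-02 -6.40951554e+01] 34.9
[0.58772107 0.17112977 0.25      ]
3 x [0.0, 0.0, -0.0253, -0.1053, 1] (turning)
14 x [-0.0164, -0.0321, -0.0, -0.0, 1]
```

```bash
python3 -m handwheel '[[[0,0,-0.016,-0.08,1],[0,0,-0.022,-0.08,1],[0,0,-0.022,-0.08,1],[0,0,-0.016,-0.076,1],[-0.0054,-0.0107,0,0,1],[-0.011,-0.0214,0,0,1],[-0.0164,-0.0321,0,0,1],[-0.0164,-0.0321,0,0,1],[-0.0164,-0.0321,0,0,1],[-0.0164,-0.0321,0,0,1],[-0.0164,-0.0321,0,0,1],[-0.0164,-0.0321,0,0,1],[-0.0164,-0.0321,0,0,1],[-0.0164,-0.0321,0,0,1],[-0.0164,-0.0321,0,0,1],[-0.0164,-0.0321,0,0,1],[-0.0164,-0.0321,0,0,1],[-0.0164,-0.0321,0,0,1],[-0.011,-0.0214,0,0,1],[-0.0054,-0.0107,0,0,1]]]'
python3 -m handwheel '[[[0,0,0.015,0,1],[0,0,0.02,0,1],[0,0,0.02,0,1],[0,0,0.02,0,1],[0,0,0.015,0,1],[0,0,0.01,0,1],[0,0,0,0,1],[0,0,0,0,1],[0,0,0,0,1]]]'
python3 - <<'E'
from h import *
o=telemetry.get_obs();print(o["tool_pos"],o["orientation"],o["clock"],o["opening"],hanglab(o["tool_pos"])*1e3)
E
```

```text
clock: 36.57
tool_pos: [0.588, 0.1732, 0.2484]
orientation: [179.8, 0.1, -46.0]
force: [-0.6, -0.4, -3.1]
opening: 0.0174
clock: 37.32
tool_pos: [0.5887, 0.1701, 0.1519]
orientation: [-180.0, -0.0, -46.0]
force: [1.2, -0.4, -2.7]
opening: 0.0179
[0.58872515 0.17011518 0.15185942] [-1.79953939e+02 -2.80130442e-02 -4.59853360e+01] 37.3167 0.017899051410964605 [-73.42732495 -52.01747983 -60.8405823 ]
```

```bash
python3 -m handwheel '[[[-0.008,0,0.004,0,1],[-0.01,0,0.004,0,1],[-0.0085,0.004,0.001,0,1],[0,0.006,0,0,1],[0,0.005,0,0,1],[0,0,0,0,1],[0,0,0,0,1]]]'
python3 ov.py b1
```

```text
clock: 37.9
tool_pos: [0.559, 0.1785, 0.1427]
orientation: [-180.0, -0.0, -46.0]
force: [-0.3, -0.0, -3.1]
opening: 0.0175
37.9 tool(hook) [-46.7688 -36.4106 -70.0134] force [-0.2633 -0.03   -3.1378] open 0.017483493457965196
```

View pics/ov_b1.png

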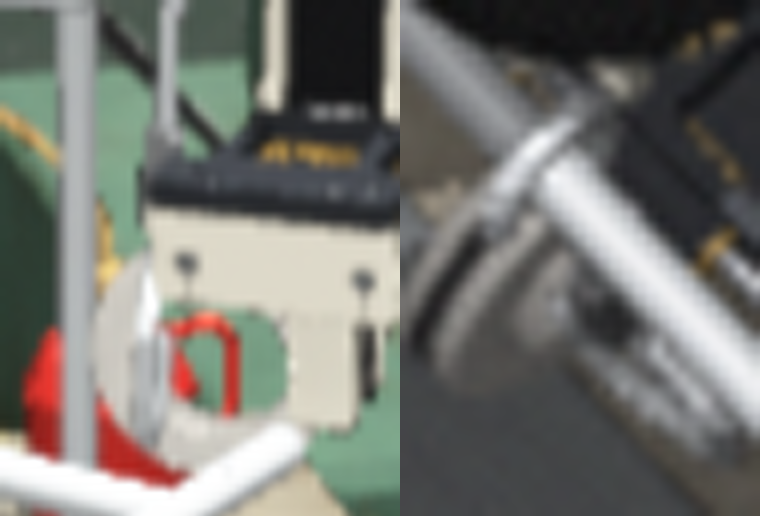

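```bash
python3 -m handwheel '[[[0,0.004,0,0,1],[0,0.004,0,0,1],[0,0.003,0,0,1],[0,0.003,0,0,1],[0,0,0,0,1],[0,0,0,0,1]]]'
python3 ov.py b2
```

```text
clock: 38.5
tool_pos: [0.5489, 0.1687, 0.1423]
orientation: [-180.0, -0.0, -46.0]
force: [-0.2, 0.0, -2.1]
opening: 0.0173
38.5 tool(hook) [-46.81   -22.4023 -70.4298] force [-0.2145  0.0252 -2.1384] open 0.01730129299036941
```

View pics/ov_b2.png

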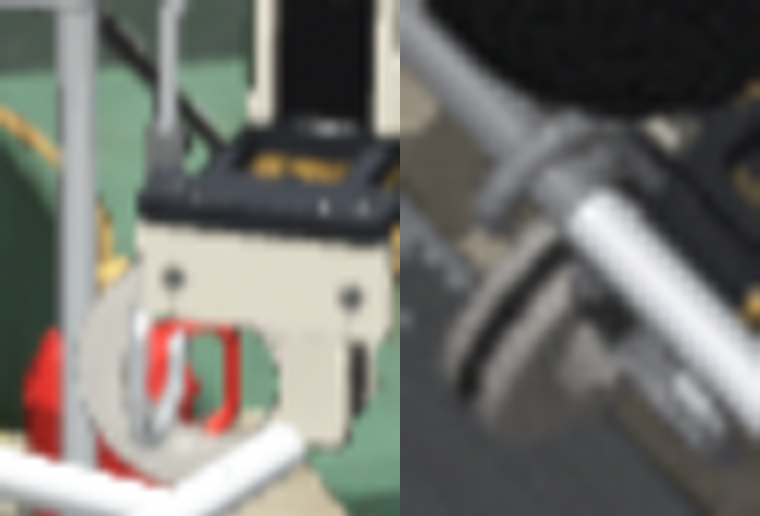

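Run:
```python
from h import *
S=vision.snapshot("scene");T=vision.snapshot("top")
crop(S,165,205,238,278,18,"pics/s31.png");crop(T,178,208,188,218,22,"pics/t31.png")
```

```text
(no output)
```

View pics/s31.png

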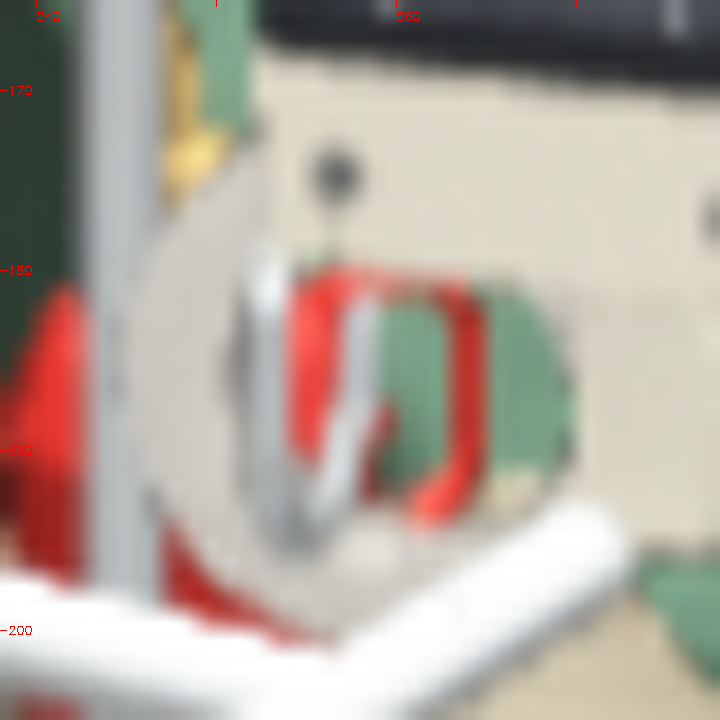

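View pics/t31.png

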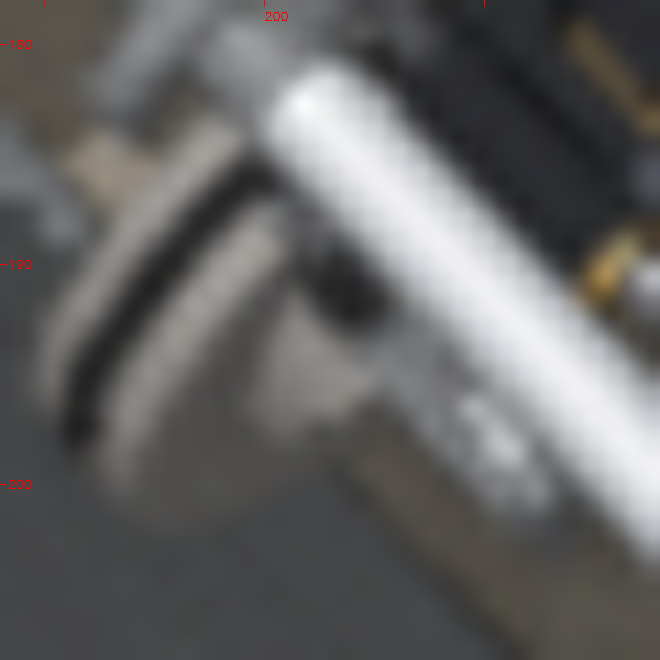

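```bash
python3 -m handwheel '[[[0,0,0.002,0,1],[0,0,0.0015,0,1],[0,0.002,0.001,0,1],[0,0.002,0.001,0,1],[0,0,0,0,1],[0,0,0,0,1]]]'
python3 - <<'E'
from h import *
np.set_printoptions(precision=2,suppress=True)
o=telemetry.get_obs();print(o["clock"],hanglab(o["tool_pos"])*1e3,o["force"])
S=vision.snapshot("scene");T=vision.snapshot("top")
crop(S,120,205,230,280,9,"pics/s32.png");crop(T,165,208,180,218,14,"pics/t32.png")
E
```

```text
clock: 39.2
tool_pos: [0.5465, 0.1659, 0.1371]
orientation: [-180.0, -0.0, -46.0]
force: [2.9, -2.9, 0.6]
opening: 0.0176
39.2 [-47.11 -18.68 -75.62] [ 2.91 -2.85  0.59]
```

View pics/s32.png

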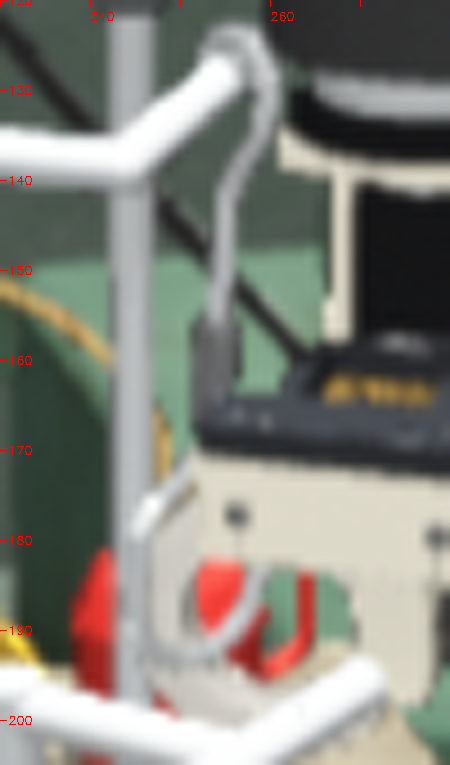

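View pics/t32.png

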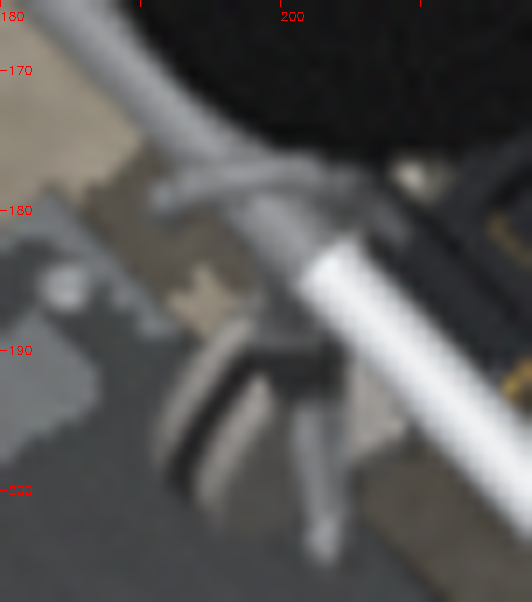

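```bash
python3 -m handwheel '[[[0.003,0,0,0,1],[0.003,0,0.001,0,1],[0.003,0,0.002,0,1],[0.002,0,0.002,0,1],[0,0,0,0,1]]]'
cat > v.py <<'E'
from h import *
import sys
np.set_printoptions(precision=2,suppress=True)
o=telemetry.get_obs();print(o["clock"],hanglab(o["tool_pos"])*1e3,o["force"],o["opening"])
S=vision.snapshot("scene");T=vision.snapshot("top")
def cr(p,r0,r1,c0,c1,f): return cv2.resize(p["color"][r0:r1,c0:c1,::-1],None,fx=f,fy=f,interpolation=cv2.INTER_CUBIC)
a=cr(S,140,206,238,276,9);b=cr(T,163,212,180,220,12)
h=min(a.shape[0],b.shape[0]); cv2.imwrite(f"pics/{sys.argv[1]}.png",np.hstack([a[:h],b[:h,:450]]))
E
python3 v.py c1
```

```text
clock: 39.72
tool_pos: [0.5535, 0.1576, 0.1307]
orientation: [179.9, 0.0, -46.0]
force: [-0.6, 0.2, -2.6]
opening: 0.0179
39.7167 [-57.94 -17.97 -81.99] [-0.59  0.2  -2.62] 0.017877252790427917
```

View pics/c1.png

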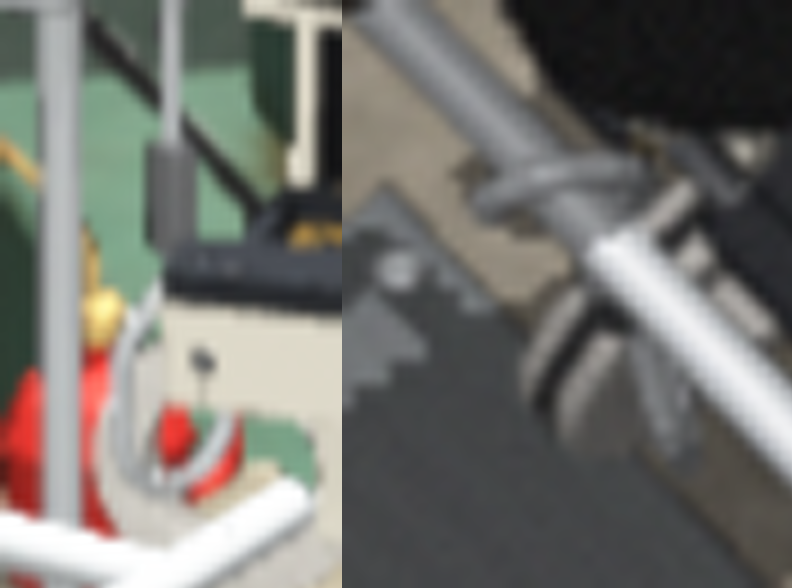

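```bash
python3 -m handwheel '[[[0,0.001,-0.002,0,1],[0,0.002,-0.001,0,1],[0,0.003,0,0,1],[0,0.003,0,0,1],[0,0,0,0,1]]]'
python3 v.py c2
```

```text
clock: 40.23
tool_pos: [0.5466, 0.1515, 0.1348]
orientation: [180.0, 0.0, -46.0]
force: [-0.1, -0.4, -3.5]
opening: 0.0175
40.2333 [-57.62  -8.79 -77.92] [-0.11 -0.44 -3.52] 0.01747758853366789
```

View pics/c2.png

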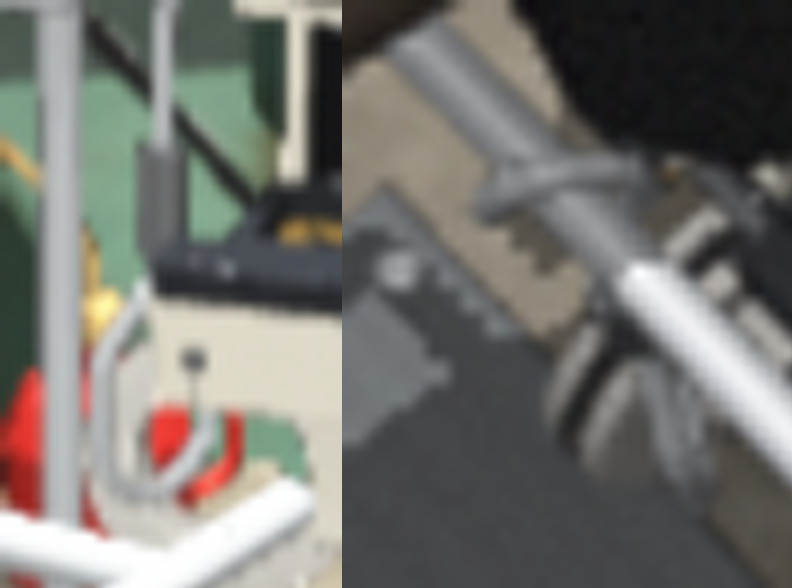

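```bash
cat > v2.py <<'E'
from h import *
import sys
np.set_printoptions(precision=2,suppress=True)
o=telemetry.get_obs();print(o["clock"],hanglab(o["tool_pos"])*1e3,o["force"],o["opening"])
S=vision.snapshot("scene");T=vision.snapshot("top")
h=hanglab(o["tool_pos"]); t=np.radians(np.arange(0,361,6)); out=[]
for p,(r0,r1,c0,c1,f),b in ((S,(170,206,242,272,18),(0.,0)),(T,(175,210,188,218,18),(0,0))):
    im=cv2.resize(p["color"][r0:r1,c0:c1,::-1],None,fx=f,fy=f,interpolation=cv2.INTER_CUBIC)
    out.append(im)
cv2.imwrite(f"pics/{sys.argv[1]}.png",cv2.resize(np.hstack([out[0][:630],out[1]]),None,fx=.74,fy=.74))
E
python3 v2.py c3
```

```text
40.3333 [-57.72  -9.39 -77.88] [-0.14  0.22 -3.3 ] 0.017480127048200084
```

View pics/c3.png

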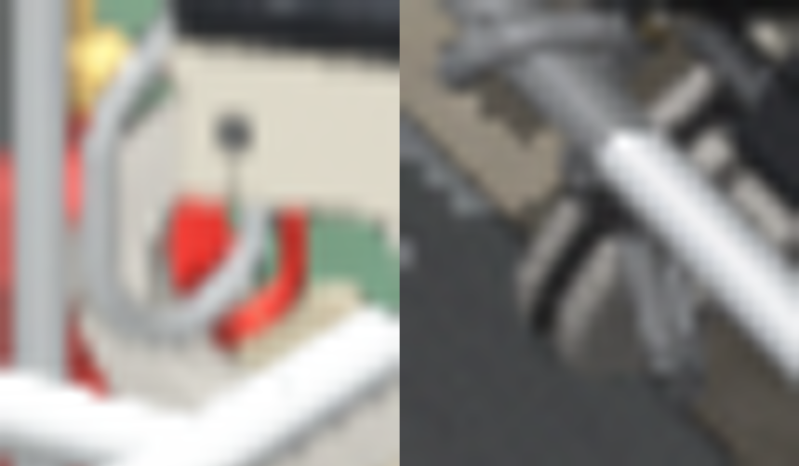

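```bash
python3 -m handwheel '[[[0.001,0.001,0.003,0,1],[0.001,0.001,0.003,0,1],[0.001,0,0.003,0,1],[0.001,0,0.003,0,1],[0,0,0,0,1],[0,0,0,0,1]]]'
python3 v.py c4
```

```text
clock: 40.93
tool_pos: [0.5485, 0.1475, 0.1223]
orientation: [180.0, 0.0, -46.0]
force: [0.4, -0.2, -3.4]
opening: 0.0174
40.9333 [-61.8   -7.39 -90.44] [ 0.38 -0.19 -3.44] 0.017362274695153383
```

View pics/c4.png

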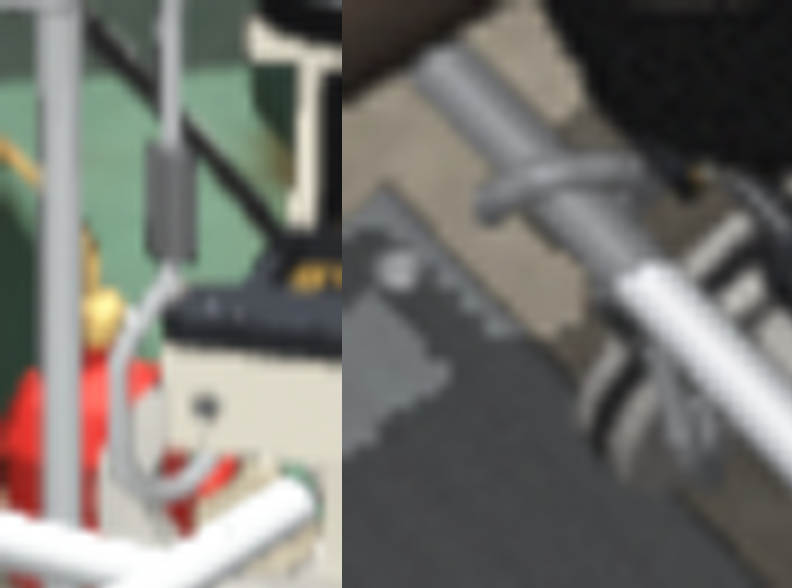

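```bash
python3 -m handwheel '[[[0.0005,0,0.003,0,1],[0.0005,0,0.003,0,1],[0.0005,0,0.003,0,1],[0,0,0.002,0,1],[0,0,0,0,1],[0,0,0,0,1]]]'
python3 v.py c5
```

```text
clock: 41.53
tool_pos: [0.5496, 0.1465, 0.1114]
orientation: [180.0, 0.0, -46.0]
force: [0.2, -0.0, -2.1]
opening: 0.0178
41.5333 [ -63.23   -7.41 -101.27] [ 0.2  -0.04 -2.13] 0.01781886334821813
```

View pics/c5.png

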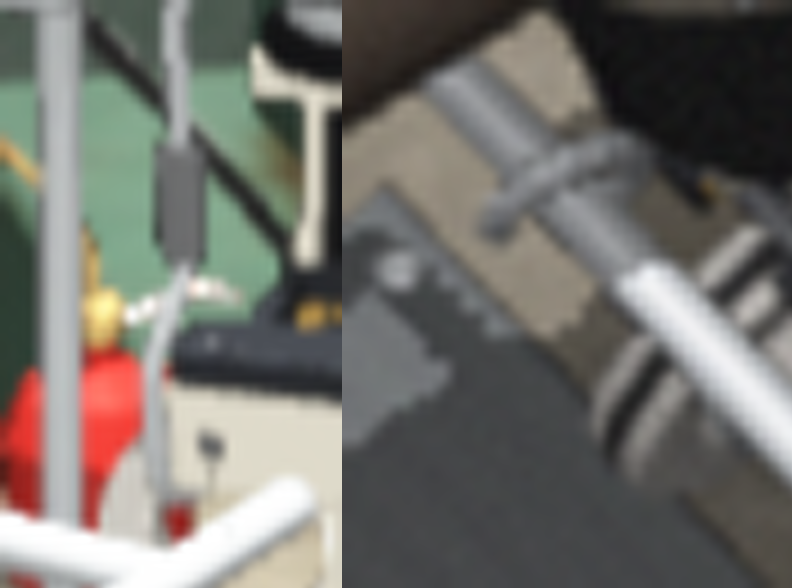

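```bash
python3 -m handwheel '[[[0,0,0.002,0,1],[0,0,0.002,0,1],[0,0,0,0,1],[0,0,0,0,1]]]'
python3 -m handwheel '[[[0,0,0.001,0,1],[0,0,0.001,0,1],[0,0,0,0,1],[0,0,0,0,1]]]'
python3 v.py c6
```

```text
clock: 41.97
tool_pos: [0.5504, 0.1469, 0.1085]
orientation: [-179.9, -0.0, -46.0]
force: [-1.0, 0.3, 4.1]
opening: 0.0176
clock: 42.3
tool_pos: [0.5505, 0.147, 0.1068]
orientation: [-179.9, -0.0, -45.9]
force: [-2.5, 0.1, 6.8]
opening: 0.0174
42.3 [ -63.52   -8.44 -105.93] [-2.54  0.12  6.82] 0.01738973620930382
```

View pics/c6.png

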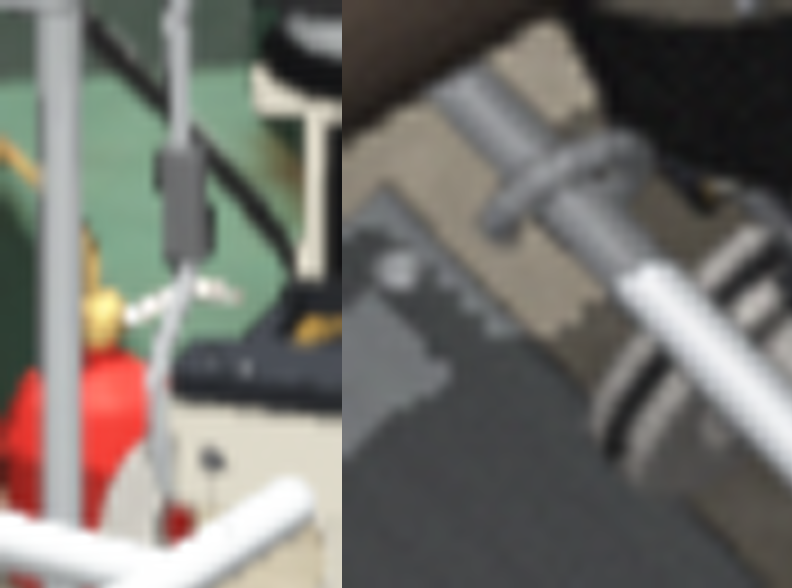

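```bash
python3 -m handwheel '[[[0,0,-0.0008,0,1],[0,0,-0.0004,0,1],[0,0,0,0,1],[0,0,0,0,1]]]'
```

```text
clock: 42.73
tool_pos: [0.5499, 0.1466, 0.1071]
orientation: [-180.0, -0.0, -46.0]
force: [-1.4, -0.2, 4.6]
opening: 0.0176
```

```bash
python3 -m handwheel '[[[0,0,-0.0012,0,1],[0,0,0,0,1],[0,0,0,0,1]]]'
python3 -m handwheel '[[[0,0,0,0,0.75],[0,0,0,0,0.75],[0,0,0,0,0.6],[0,0,0,0,0.4]]]'
python3 v.py d1
```

```text
clock: 42.98
tool_pos: [0.5494, 0.1464, 0.1077]
orientation: [180.0, 0.0, -46.0]
force: [-0.1, 0.9, 0.7]
opening: 0.0175
clock: 43.32
tool_pos: [0.5497, 0.1466, 0.108]
orientation: [180.0, -0.0, -46.0]
force: [-0.0, 0.8, 0.9]
opening: 0.0302
43.3167 [ -63.27   -7.57 -104.72] [-0.01  0.83  0.9 ] 0.0301869989452485
```

View pics/d1.png

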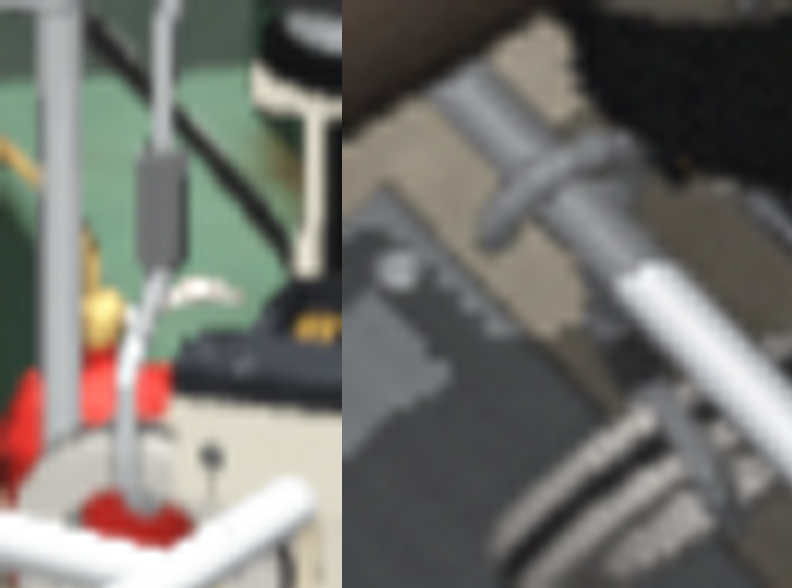

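```bash
python3 -m handwheel '[[[0,0,0,0,0.2],[0,0,0,0,0],[0,0,0,0,0],[0.004,0,0,0,0],[0.008,0,0,0,0],[0.012,0,0,0,0],[0.015,0,0,0,0],[0.02,0,0,0,0],[0.025,0,0,0,0],[0.025,0,0,0,0],[0.02,0,0,0,0],[0,0,0,0,0]]]'
python3 - <<'E'
from h import *
np.set_printoptions(precision=3,suppress=True)
o=telemetry.get_obs();print(o["clock"],o["tool_pos"],o["force"])
S=vision.snapshot("scene");T=vision.snapshot("top")
crop(S,100,240,220,330,5,"pics/s40.png");crop(T,150,250,160,270,6,"pics/t40.png")
E
```

```text
clock: 44.42
tool_pos: [0.6419, 0.0504, 0.1076]
orientation: [180.0, -0.0, -46.1]
force: [1.2, 0.8, 0.1]
opening: 0.0873
44.4167 [0.642 0.05  0.108] [1.195 0.76  0.095]
```

View pics/s40.png

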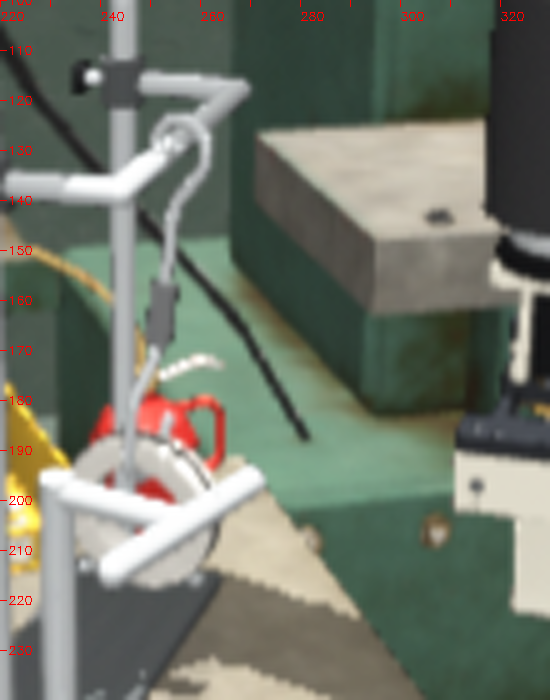

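View pics/t40.png

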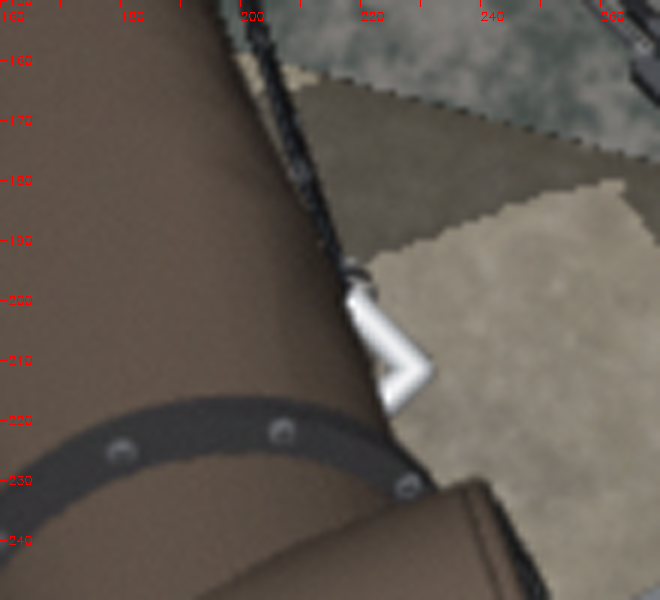

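```bash
for i in 1 2 3; do python3 -m handwheel '[[[0,0,0,0,0],[0,0,0,0,0],[0,0,0,0,0],[0,0,0,0,0],[0,0,0,0,0],[0,0,0,0,0],[0,0,0,0,0],[0,0,0,0,0],[0,0,0,0,0],[0,0,0,0,0],[0,0,0,0,0],[0,0,0,0,0],[0,0,0,0,0],[0,0,0,0,0],[0,0,0,0,0],[0,0,0,0,0],[0,0,0,0,0],[0,0,0,0,0],[0,0,0,0,0],[0,0,0,0,0]]]' | head -1; done
cat > mot.py <<'E'
from h import *
o=telemetry.get_obs(); prev=None; print(o["clock"])
for i in range(8):
    S=vision.snapshot("scene")["color"][115:225,225:270].astype(int)
    if prev is not None: d=np.abs(S-prev).max(2); print(int((d>25).sum()),int(d.max()),end=" | ")
    if i==0: first=S
    prev=S
    vision.snapshot("top")
print("first-last",int((np.abs(S-first).max(2)>25).sum()))
crop({"color":vision.snapshot("scene")["color"]},100,240,220,330,5,"pics/mot.png")
print(telemetry.get_obs()["clock"])
E
python3 mot.py
```

```text
clock: 46.18
clock: 47.85
clock: 49.52
49.5167
174 96 | 89 73 | 237 114 | 243 121 | 176 75 | 25 63 | 179 84 | first-last 356
50.3667
```

View pics/mot.png

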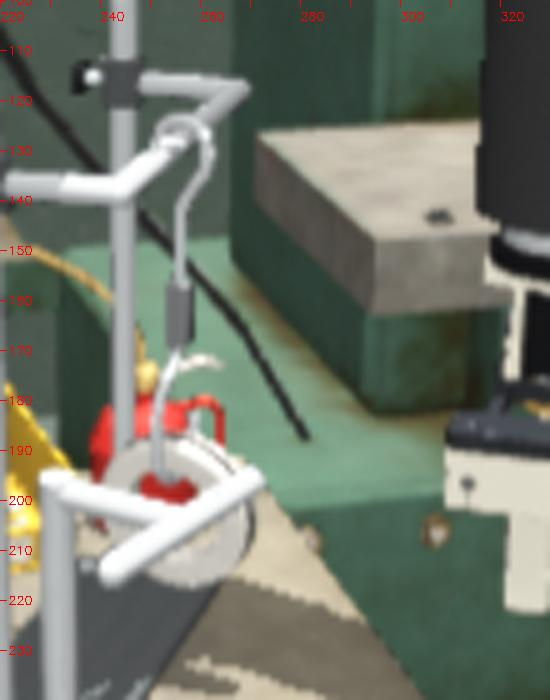

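```bash
for i in 1 2 3; do python3 -m handwheel '[[[0,0,0,0,0],[0,0,0,0,0],[0,0,0,0,0],[0,0,0,0,0],[0,0,0,0,0],[0,0,0,0,0],[0,0,0,0,0],[0,0,0,0,0],[0,0,0,0,0],[0,0,0,0,0],[0,0,0,0,0],[0,0,0,0,0],[0,0,0,0,0],[0,0,0,0,0],[0,0,0,0,0],[0,0,0,0,0],[0,0,0,0,0],[0,0,0,0,0],[0,0,0,0,0],[0,0,0,0,0]]]' | head -1; done
cat > mot.py <<'E'
from h import *
print(telemetry.get_obs()["clock"])
ref=None; X=[]; ims=[]
for i in range(16):
    S=vision.snapshot("scene")["color"]; g=cv2.cvtColor(S,cv2.COLOR_RGB2GRAY).astype(np.float32)
    ims.append(g)
    # leftmost stem col: sleeve darkness centroid rows 158-166, cols 240-268
    w=np.clip(120-g[159:166,246:266],0,None); X.append(float((w.sum(0)*np.arange(246,266)).sum()/w.sum()))
    # ring left edge: bright centroid
print(np.round(X,2))
crop({"color":S},100,240,220,330,5,"pics/mot.png")
print(telemetry.get_obs()["clock"])
E
python3 mot.py
```

```text
clock: 52.03
clock: 53.7
clock: 55.37
55.3667
[260.99 261.   261.01 261.01 261.02 261.01 260.99 261.03 261.   260.99
 261.03 261.   261.01 260.99 261.   261.01]
56.1667
```

```bash
cat > mot.py <<'E'
from h import *
print(telemetry.get_obs()["clock"])
A=[vision.snapshot("scene")["color"][115:225,225:270].astype(int) for i in range(16)]
n=[int((np.abs(a-A[0]).max(2)>25).sum()) for a in A]; print(n)
M=np.max([a[75:85,15:35].mean((1,2)) for a in A],0)
s=[cv2.phaseCorrelate(A[0][60:105].mean(2).astype(np.float64),a[60:105].mean(2).astype(np.float64))[0] for a in A]; print(np.round(s,2).tolist())
B=vision.snapshot("scene")["color"]; crop({"color":B},100,240,220,330,5,"pics/mot.png")
print(telemetry.get_obs()["clock"])
E
python3 mot.py
```

```text
56.1667
[0, 0, 0, 0, 0, 0, 0, 0, 0, 0, 0, 0, 0, 0, 0, 0]
[[0.5, 0.5], [0.5, 0.52], [0.5, 0.51], [0.49, 0.52], [0.5, 0.51], [0.49, 0.52], [0.49, 0.51], [0.49, 0.51], [0.49, 0.5], [0.49, 0.51], [0.5, 0.51], [0.5, 0.51], [0.49, 0.52], [0.49, 0.52], [0.5, 0.51], [0.49, 0.51]]
57.0167
```

View pics/mot.png

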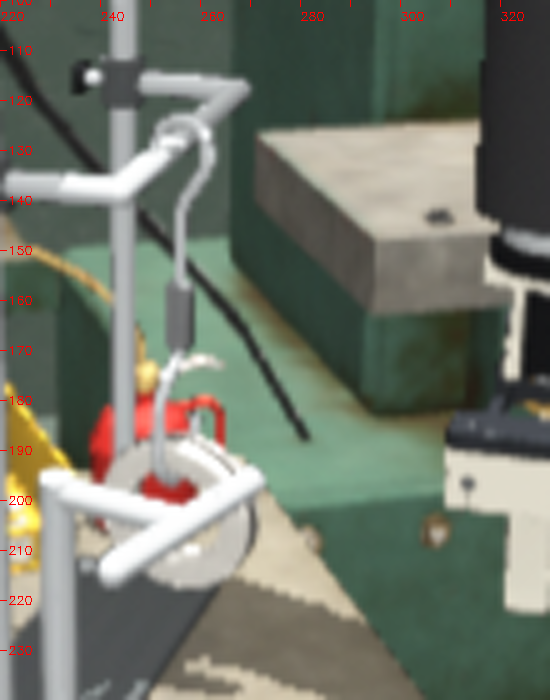

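```bash
python3 -c "
from plant import close_job,telemetry
o=telemetry.get_obs();print(o['clock'],o['force'])
print(close_job())"
```

```text
57.0167 [-1.23445734 -0.4130814   1.04392802]
the job is handed in; nothing more can be done
None
```

The job is done and handed in at 57 s. The S-hook hangs by itself on the drip rail, and the steel ring hangs in its lower curl.

**Last checks:** 16 scene pictures over 0.85 s (56.2 to 57.0 s) showed no movement in the hook and ring. The gripper was open and clear of them, and the wrist force was within its noise, about 1 N. Neither part was dropped.

**What did not go smoothly:**
- **First ring attempt:** the ring's bore passed in front of the hook's tip instead of over it. I put the ring back in the cradle, gripped it about 5 mm further out and tried again.
- **Second ring attempt:** part of the gripper probably brushed the hook's upper curl. That turned the hook about 30–40 degrees for a moment, with about 4 N showing at the wrist. I backed off, and the hook turned back as the ring settled on it.
- **Peak forces:** the highest wrist force I saw was about 11 N, while setting the hook on the rail.
- **After release:** the ring swung about 12 mm each way for some seconds before it came to rest.

**Not confirmed:**
- **Marker:** I never moved near it, but I did not check its position in a final picture.
- **Rail height:** the cameras put it about 5 mm too high. I found the true height, about 305 mm, by touch.

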